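# Unload the platform shaker, build up its two stacking frames with new boxes and start it

## Robot

A 6-joint arm with a two-finger parallel gripper is mounted at the origin on the work surface. World frame = base frame: x ahead of the robot, y to its left, z up, the work surface at z = 0. Lengths are in m, angles in rad, forces in N, time in s.
With the tool pointing down it reaches from about 0.375 to 0.9 m from the base axis. Payload 3.1 kg.
Tool frame: the origin (TCP) lies midway between the tips of the shut fingers; the grasp point (between the pads) lies 19 mm behind it; z points along the fingers, y is the line along which they close (so a half turn about z gives the same grasp; the last joint's range is limited). The gripper opens to 85 mm and grips with 20 to 120 N. Pads are 22 mm wide; open, the fingers measure 114 mm over their backs; the gripper's body (76 mm by 85 mm) begins 54 mm behind the grasp point. The pads swing forward as they close: fully open they stand 13 mm farther back than shut.
Start: joints at [-1.518, 0.527, 1.433, -0, 1.181, -0.178], TCP at [0.144, -0.608, 0.231] pointing down, gripper open.
Joint ranges: [-3.08, 3.08], [-0.75, 2.2], [0.22, 2.44], [-1.43, 4.57], [0, 2.65], [-2.85, 2.85]. Speed limits (rad/s): [2.79, 2.79, 3.14, 3.14, 3.14, 3.14].

## Interface

Orientations are given as a unit quaternion [x, y, z, w].
In Python, from station import manip gives the robot as it stands. The module is installed in compiled form; this text tells all that it offers.
- The arm moves only by the tool apply_moves, never from a script. Its arguments are lists of equal length, an entry for each row: "claw": the gripper's target within -1 to 1 (fully open at 1, half-way at 0, shut at -1); "travel": the shift along the tool's x, y, z scaled (see below), a list of three; "turn": the turn, a rotation vector about the tool's x, y, z scaled (see below), a list of three. In form: {"claw": [claw, ...], "travel": [[dx, dy, dz], ...], "turn": [[rx, ry, rz], ...]}. A call has 1 to 5 rows; each row is the pose to reach, as a shift and turn from the pose commanded when the call began, along the tool's axes at that moment, turning the shorter way round; what a row does not reach only later rows make up. The controller multiplies each number of a shift by 800 mm and each number of a turn by 180 degrees. A row lasts 1/12 s, in which the tool goes at most 41.7 mm and 7.16 degrees, less where a joint would pass 70% of its speed; a pose out of reach is approached as far as the arm can. A call with a number of a shift or a turn outside -1 to 1 is refused whole. A call with a gripper value outside its range is refused whole. The fingers move at their own pace and stop on an object; "newtons" is the grip in N (left out, the last holds). Time passes only in rows, so rows that repeat a pose let the fingers close. It gives the time, the measured TCP pose, the force, the opening and the grip force at its end, in the units of the state.
- manip.sense(): the state, without advancing time (a new reading comes with each control period).
- manip.snapshot(name): name is "side" or "top"; returns a dict with "pixels" (400x640x3 uint8, red, green, blue), "depth" (400x640 float32, m along the optical axis (not along the pixel's ray), 0 where there is no reading), "intrinsics" (3x3 intrinsics, pixels), "R" (3x3) and "t" (3): a world point X has camera coordinates R X + t. Camera axes: x right, y down, z forward; pixel columns grow to the right and rows downward; lengths in m; the calibration is good to about 2 mm. A picture is of the moment at which its call begins.
- manip.sign_off(): hands the job in; it is judged then, once.
The state is a dict: "t": time; "q": joint angles; "qd": joint speeds; "tau": joint torques, N m; "tcp_pos": TCP position; "tool_rot": TCP orientation; "force": force on the tool from outside, world axes, zero at the start; "ft_torque": the same for the moment, N m; "finger_gap": opening from 0.0 (shut) to 1.0 (fully open); "gripper_force": force on a finger pad.
Only numpy, scipy, OpenCV 4.12 (cv2) and the standard library are available. Lean on these libraries where they do the work, as an engineer would, in place of code of your own. Each camera call takes 0.05 s, during which the arm holds its last target. There are 200 camera calls.

## Task

The shaker has finished its run: take the green-lidded boxes off its platform and lay them in the red tray, then plug the four corner posts of one stacking frame fully home into the platform's corner cups, set the blue-lidded boxes on its deck, plug the second frame on top in the same way and set the orange-lidded boxes on that one, every box flat and lid up (one or two of each colour are there today). When all is loaded, start the shaker by pressing the long bar along its front well down, near its middle so that both ends sink together without the bar tipping, and let it come up again. Leave everything else on the bench where it stands.

Things in the scene. Friction and masses are not known exactly. Their poses are not given: they have to be found in the camera images.
- shaker: Low white platform shaker, fixed on the bench, 280 mm wide (y) and 290 mm deep (x -170 to +120 mm). Origin: on the bench under the centre of the platform; its front with the start bar faces -x. The aluminium platform, 160 mm (x) by 240 mm (y), has its top at z = 66 mm.
- platform_seat (a point): Centre of the platform's top. Four black cups, 14 mm square inside and 14 mm deep, stand on the platform at x = +-58, y = +-98 mm from here (shaker axes). When a frame is fully home its origin lies here and its axes are parallel to the shaker's.
- frame_1: Aluminium stacking frame, 320 to 480 g, exactly like frame_2; either may go below. Origin: centre of its footprint at the level of the tips of its four corner posts, z up. The posts, 10 mm thick with round ends, stand at x = +-58, y = +-98 mm and hang 56 mm below the deck. Starts standing on the bench with frame_2 plugged into it. Half a turn about z makes no difference.
- frame_2: Like frame_1. On both, a yellow handle bar crosses the middle of the deck along x: 92 mm long, 12 mm wide (y), 14 mm high, its centre 89 mm and top 96 mm above the origin, on two thin uprights at x = +-38 mm. Pinch it across its 12 mm. It leaves a bay for one box each side, box centre about x = 0, y = +-50 mm.
- frame_1_seat (a point): Centre of frame_1's deck top, 60 mm above its origin: where the origin of a frame plugged into it lies when fully home. The deck is 140 mm (x) by 220 mm (y) with a rim 5 mm high. Above each post is a cup, 14 mm square inside, 14 mm deep, 22 mm outside, its floor at deck level, for the posts of the next frame.
- frame_2_seat (a point): The same for frame_2.
- tray: Shallow red tray, heavy, 200 mm (x) by 130 mm (y), rim 12 mm high, walls and floor 4 mm thick. Origin: centre of its underside. Room for two boxes side by side along x.
- start_bar_rock (a joint): How far the start bar is tipped end to end, rad; 0 level. Its end springs give about 1 rad per 7 N m, so a push of 8 N made 25 mm off the middle tips it by 0.03.
- bar_middle (a point): Middle of the top face of the blue start bar along the shaker's front: 200 mm long (along the shaker's y), 26 mm wide, its top 64 mm above the bench when up; 140 mm in front of the platform's centre. Pushed straight down it sinks up to 8 mm on springs, about 1 N to begin and 7 N at the bottom, and comes up by itself when let go.
- bar_left (a point): Top of the bar near its +y end, 95 mm from the middle.
- bar_right (a point): Top of the bar near its -y end, 95 mm from the middle.
- green_1: Closed staining box with a green lid, 50 mm (x) by 62 mm (y) by 40 mm high, 85 to 170 g. Origin: centre of its underside; z up, lid on top. From the last run: it starts on the shaker's platform and belongs in the red tray. One or two boxes of each lid colour are there; absent ones have no pose.
- green_2: Closed staining box with a green lid, 50 mm (x) by 62 mm (y) by 40 mm high, 85 to 170 g. Origin: centre of its underside; z up, lid on top. From the last run: it starts on the shaker's platform and belongs in the red tray. One or two boxes of each lid colour are there; absent ones have no pose.
- blue_1: Closed staining box with a blue lid, 50 mm (x) by 62 mm (y) by 40 mm high, 85 to 170 g. Origin: centre of its underside; z up, lid on top. Starts on the bench; belongs on the lower frame. One or two boxes of each lid colour are there; absent ones have no pose.
- blue_2: Closed staining box with a blue lid, 50 mm (x) by 62 mm (y) by 40 mm high, 85 to 170 g. Origin: centre of its underside; z up, lid on top. Starts on the bench; belongs on the lower frame. One or two boxes of each lid colour are there; absent ones have no pose.
- orange_1: Closed staining box with an orange lid, 50 mm (x) by 62 mm (y) by 40 mm high, 85 to 170 g. Origin: centre of its underside; z up, lid on top. Starts on the bench; belongs on the upper frame. One or two boxes of each lid colour are there; absent ones have no pose.
- orange_2: Closed staining box with an orange lid, 50 mm (x) by 62 mm (y) by 40 mm high, 85 to 170 g. Origin: centre of its underside; z up, lid on top. Starts on the bench; belongs on the upper frame. One or two boxes of each lid colour are there; absent ones have no pose.
- jar: Bystander: lidded glass jar, 90 mm across, 120 mm high, origin under its centre. Leave it alone.
- amber_bottle: Bystander: amber bottle, 68 mm across, 130 mm high, origin under its centre. Leave it alone.
- cap_1: Bystander: blue tube cap, 35 mm across, 14 mm high. Leave it alone.
- cap_2: Bystander: blue tube cap, 35 mm across, 14 mm high. Leave it alone.
- tube_rack: Bystander: green tube rack, 60 by 160 mm, with three blue-capped tubes, 119 mm high. Leave it alone.
- micro_rack: Bystander: orange microtube rack, 90 by 140 by 38 mm. Leave it alone.
- tip_box: Bystander: tip box, 85 by 120 by 58 mm. Leave it alone.
There are look-alikes about, which are no part of the job. What is shaped like the blue_1 but pink is not meant.

How it is judged:
On the way, in this order (a step that is already met when the one before it is completed fails the run):
1. the green boxes lie in the red tray and one frame is plugged fully home into the platform (x of green_1 in the frame of tray between -0.085 and 0.085 m and y of green_1 in the frame of tray between -0.05 and 0.05 m and z of green_1 in the frame of tray between 0 and 0.009 m and angle between each of green_1, green_2's own z axis and vertical below 0.1 rad and linear speed of each of green_1, green_2 below 0.03 m/s and x of green_2 in the frame of tray between -0.085 and 0.085 m and y of green_2 in the frame of tray between -0.05 and 0.05 m and z of green_2 in the frame of tray between 0 and 0.009 m and ((distance between frame_1 and platform_seat below 0.006 m and angle between the x axis of frame_1 and the x axis of shaker, either way round below 0.06 rad and angle between the z axis of frame_1 and the z axis of shaker, either way round below 0.03 rad) or (distance between frame_2 and platform_seat below 0.006 m and angle between the x axis of frame_2 and the x axis of shaker, either way round below 0.06 rad and angle between the z axis of frame_2 and the z axis of shaker, either way round below 0.03 rad))), for 0.3 s.
2. the blue boxes lie on the lower frame and the second frame is plugged fully home on top of it ((((distance between frame_1 and platform_seat below 0.006 m and angle between the x axis of frame_1 and the x axis of shaker, either way round below 0.06 rad and angle between the z axis of frame_1 and the z axis of shaker, either way round below 0.03 rad) and (distance between frame_2 and frame_1_seat below 0.006 m and angle between the x axis of frame_2 and the x axis of frame_1, either way round below 0.06 rad and angle between the z axis of frame_2 and the z axis of frame_1, either way round below 0.03 rad) and (x of blue_1 in the frame of frame_1 between -0.045 and 0.045 m and y of blue_1 in the frame of frame_1 between -0.085 and 0.085 m and z of blue_1 in the frame of frame_1 between 0.056 and 0.065 m and angle between blue_1's own z axis and vertical below 0.1 rad and linear speed of blue_1 below 0.03 m/s) and (x of blue_2 in the frame of frame_1 between -0.045 and 0.045 m and y of blue_2 in the frame of frame_1 between -0.085 and 0.085 m and z of blue_2 in the frame of frame_1 between 0.056 and 0.065 m and angle between blue_2's own z axis and vertical below 0.1 rad and linear speed of blue_2 below 0.03 m/s)) or ((distance between frame_2 and platform_seat below 0.006 m and angle between the x axis of frame_2 and the x axis of shaker, either way round below 0.06 rad and angle between the z axis of frame_2 and the z axis of shaker, either way round below 0.03 rad) and (distance between frame_1 and frame_2_seat below 0.006 m and angle between the x axis of frame_1 and the x axis of frame_2, either way round below 0.06 rad and angle between the z axis of frame_1 and the z axis of frame_2, either way round below 0.03 rad) and (x of blue_1 in the frame of frame_2 between -0.045 and 0.045 m and y of blue_1 in the frame of frame_2 between -0.085 and 0.085 m and z of blue_1 in the frame of frame_2 between 0.056 and 0.065 m and angle between blue_1's own z axis and vertical below 0.1 rad and linear speed of blue_1 below 0.03 m/s) and (x of blue_2 in the frame of frame_2 between -0.045 and 0.045 m and y of blue_2 in the frame of frame_2 between -0.085 and 0.085 m and z of blue_2 in the frame of frame_2 between 0.056 and 0.065 m and angle between blue_2's own z axis and vertical below 0.1 rad and linear speed of blue_2 below 0.03 m/s)))), for 0.3 s.
3. with the orange boxes on the upper frame, both ends of the start bar are pressed down together by more than 4 mm (x of green_1 in the frame of tray between -0.085 and 0.085 m and y of green_1 in the frame of tray between -0.05 and 0.05 m and z of green_1 in the frame of tray between 0 and 0.009 m and angle between each of green_1, green_2's own z axis and vertical below 0.1 rad and linear speed of each of green_1, green_2 below 0.03 m/s and x of green_2 in the frame of tray between -0.085 and 0.085 m and y of green_2 in the frame of tray between -0.05 and 0.05 m and z of green_2 in the frame of tray between 0 and 0.009 m and (((distance between frame_1 and platform_seat below 0.006 m and angle between the x axis of frame_1 and the x axis of shaker, either way round below 0.06 rad and angle between the z axis of frame_1 and the z axis of shaker, either way round below 0.03 rad) and (distance between frame_2 and frame_1_seat below 0.006 m and angle between the x axis of frame_2 and the x axis of frame_1, either way round below 0.06 rad and angle between the z axis of frame_2 and the z axis of frame_1, either way round below 0.03 rad) and (x of blue_1 in the frame of frame_1 between -0.045 and 0.045 m and y of blue_1 in the frame of frame_1 between -0.085 and 0.085 m and z of blue_1 in the frame of frame_1 between 0.056 and 0.065 m and angle between blue_1's own z axis and vertical below 0.1 rad and linear speed of blue_1 below 0.03 m/s) and (x of blue_2 in the frame of frame_1 between -0.045 and 0.045 m and y of blue_2 in the frame of frame_1 between -0.085 and 0.085 m and z of blue_2 in the frame of frame_1 between 0.056 and 0.065 m and angle between blue_2's own z axis and vertical below 0.1 rad and linear speed of blue_2 below 0.03 m/s) and (x of orange_1 in the frame of frame_2 between -0.045 and 0.045 m and y of orange_1 in the frame of frame_2 between -0.085 and 0.085 m and z of orange_1 in the frame of frame_2 between 0.056 and 0.065 m and angle between orange_1's own z axis and vertical below 0.1 rad and linear speed of orange_1 below 0.03 m/s) and (x of orange_2 in the frame of frame_2 between -0.045 and 0.045 m and y of orange_2 in the frame of frame_2 between -0.085 and 0.085 m and z of orange_2 in the frame of frame_2 between 0.056 and 0.065 m and angle between orange_2's own z axis and vertical below 0.1 rad and linear speed of orange_2 below 0.03 m/s)) or ((distance between frame_2 and platform_seat below 0.006 m and angle between the x axis of frame_2 and the x axis of shaker, either way round below 0.06 rad and angle between the z axis of frame_2 and the z axis of shaker, either way round below 0.03 rad) and (distance between frame_1 and frame_2_seat below 0.006 m and angle between the x axis of frame_1 and the x axis of frame_2, either way round below 0.06 rad and angle between the z axis of frame_1 and the z axis of frame_2, either way round below 0.03 rad) and (x of blue_1 in the frame of frame_2 between -0.045 and 0.045 m and y of blue_1 in the frame of frame_2 between -0.085 and 0.085 m and z of blue_1 in the frame of frame_2 between 0.056 and 0.065 m and angle between blue_1's own z axis and vertical below 0.1 rad and linear speed of blue_1 below 0.03 m/s) and (x of blue_2 in the frame of frame_2 between -0.045 and 0.045 m and y of blue_2 in the frame of frame_2 between -0.085 and 0.085 m and z of blue_2 in the frame of frame_2 between 0.056 and 0.065 m and angle between blue_2's own z axis and vertical below 0.1 rad and linear speed of blue_2 below 0.03 m/s) and (x of orange_1 in the frame of frame_1 between -0.045 and 0.045 m and y of orange_1 in the frame of frame_1 between -0.085 and 0.085 m and z of orange_1 in the frame of frame_1 between 0.056 and 0.065 m and angle between orange_1's own z axis and vertical below 0.1 rad and linear speed of orange_1 below 0.03 m/s) and (x of orange_2 in the frame of frame_1 between -0.045 and 0.045 m and y of orange_2 in the frame of frame_1 between -0.085 and 0.085 m and z of orange_2 in the frame of frame_1 between 0.056 and 0.065 m and angle between orange_2's own z axis and vertical below 0.1 rad and linear speed of orange_2 below 0.03 m/s))) and z of each of bar_left, bar_right in the frame of shaker below 0.06 m), for 0.1 s.
At the end, for the whole second after the job is handed in: Both frames fully home, one on the platform, one on top (origins within 6 mm of their seats, level within 0.03 rad, square within 0.06); green boxes flat in the tray, blue flat on the lower deck, orange on the upper (tilt under 0.1 rad), at rest; both bar ends up to within 2 mm (x of green_1 in the frame of tray between -0.085 and 0.085 m and y of green_1 in the frame of tray between -0.05 and 0.05 m and z of green_1 in the frame of tray between 0 and 0.009 m and angle between each of green_1, green_2's own z axis and vertical below 0.1 rad and linear speed of each of green_1, green_2 below 0.03 m/s and x of green_2 in the frame of tray between -0.085 and 0.085 m and y of green_2 in the frame of tray between -0.05 and 0.05 m and z of green_2 in the frame of tray between 0 and 0.009 m and (((distance between frame_1 and platform_seat below 0.006 m and angle between the x axis of frame_1 and the x axis of shaker, either way round below 0.06 rad and angle between the z axis of frame_1 and the z axis of shaker, either way round below 0.03 rad) and (distance between frame_2 and frame_1_seat below 0.006 m and angle between the x axis of frame_2 and the x axis of frame_1, either way round below 0.06 rad and angle between the z axis of frame_2 and the z axis of frame_1, either way round below 0.03 rad) and (x of blue_1 in the frame of frame_1 between -0.045 and 0.045 m and y of blue_1 in the frame of frame_1 between -0.085 and 0.085 m and z of blue_1 in the frame of frame_1 between 0.056 and 0.065 m and angle between blue_1's own z axis and vertical below 0.1 rad and linear speed of blue_1 below 0.03 m/s) and (x of blue_2 in the frame of frame_1 between -0.045 and 0.045 m and y of blue_2 in the frame of frame_1 between -0.085 and 0.085 m and z of blue_2 in the frame of frame_1 between 0.056 and 0.065 m and angle between blue_2's own z axis and vertical below 0.1 rad and linear speed of blue_2 below 0.03 m/s) and (x of orange_1 in the frame of frame_2 between -0.045 and 0.045 m and y of orange_1 in the frame of frame_2 between -0.085 and 0.085 m and z of orange_1 in the frame of frame_2 between 0.056 and 0.065 m and angle between orange_1's own z axis and vertical below 0.1 rad and linear speed of orange_1 below 0.03 m/s) and (x of orange_2 in the frame of frame_2 between -0.045 and 0.045 m and y of orange_2 in the frame of frame_2 between -0.085 and 0.085 m and z of orange_2 in the frame of frame_2 between 0.056 and 0.065 m and angle between orange_2's own z axis and vertical below 0.1 rad and linear speed of orange_2 below 0.03 m/s)) or ((distance between frame_2 and platform_seat below 0.006 m and angle between the x axis of frame_2 and the x axis of shaker, either way round below 0.06 rad and angle between the z axis of frame_2 and the z axis of shaker, either way round below 0.03 rad) and (distance between frame_1 and frame_2_seat below 0.006 m and angle between the x axis of frame_1 and the x axis of frame_2, either way round below 0.06 rad and angle between the z axis of frame_1 and the z axis of frame_2, either way round below 0.03 rad) and (x of blue_1 in the frame of frame_2 between -0.045 and 0.045 m and y of blue_1 in the frame of frame_2 between -0.085 and 0.085 m and z of blue_1 in the frame of frame_2 between 0.056 and 0.065 m and angle between blue_1's own z axis and vertical below 0.1 rad and linear speed of blue_1 below 0.03 m/s) and (x of blue_2 in the frame of frame_2 between -0.045 and 0.045 m and y of blue_2 in the frame of frame_2 between -0.085 and 0.085 m and z of blue_2 in the frame of frame_2 between 0.056 and 0.065 m and angle between blue_2's own z axis and vertical below 0.1 rad and linear speed of blue_2 below 0.03 m/s) and (x of orange_1 in the frame of frame_1 between -0.045 and 0.045 m and y of orange_1 in the frame of frame_1 between -0.085 and 0.085 m and z of orange_1 in the frame of frame_1 between 0.056 and 0.065 m and angle between orange_1's own z axis and vertical below 0.1 rad and linear speed of orange_1 below 0.03 m/s) and (x of orange_2 in the frame of frame_1 between -0.045 and 0.045 m and y of orange_2 in the frame of frame_1 between -0.085 and 0.085 m and z of orange_2 in the frame of frame_1 between 0.056 and 0.065 m and angle between orange_2's own z axis and vertical below 0.1 rad and linear speed of orange_2 below 0.03 m/s))) and z of each of bar_left, bar_right in the frame of shaker above 0.062 m); the robot touches nothing.
It fails at once if the start bar is tipped by more than 0.035 rad (one end about 7 mm lower than the other) (value of joint start_bar_rock above 0.035 rad or value of joint start_bar_rock below -0.035 rad).
It fails at once if a bystander is moved by more than 4 cm (distance of any of jar, amber_bottle, cap_1, cap_2, tube_rack, micro_rack, tip_box from where it was at the start of the episode above 0.04 m).
Of green_1, green_2 only 1 to 2 are there at a start; the rules pass over those that are not, and their reading is None.
Of blue_1, blue_2 only 1 to 2 are there at a start; the rules pass over those that are not, and their reading is None.
Of orange_1, orange_2 only 1 to 2 are there at a start; the rules pass over those that are not, and their reading is None.
At some moment in a run one of orange_1, orange_2, green_1, green_2 may be knocked a few centimetres aside while the robot is not near it.
Once in a run the grip may slacken for a moment while it holds something.
It also fails if it takes over 210 s, if anything falls off the work surface, if the arm or the gripper's body presses on something with over 40 N, if the wrist force passes 120 N, or if a joint passes its speed limit or range.

## Working session

There is one attempt and no reset: what is moved stays moved. The work goes in short steps, Python scripts to look and compute and a tool call to move; the robot and the scene stay as the last step left them, time stands still between calls to the robot, and variables do not carry over. Pictures are saved under pics/ and viewed, at most 14 in all, crops included, and the job is handed in when it is done.

Besides the shell and the picture viewer there is one more tool, called after "Emit:" by a JSON object that holds its "op" and its "data", one argument or row to a line. apply_moves: Moves the arm, as the interface text tells. Shifts and turns lie within -1 to 1; 1 stands for 800 mm of shift or 180 degrees of turn. Its arguments: {"type":"object","properties":{"claw":{"type":"array","items":{"type":"number"}},"travel":{"type":"array","items":{"type":"array","items":{"type":"number"}}},"turn":{"type":"array","items":{"type":"array","items":{"type":"number"}}},"newtons":{"type":"number"}},"required":["claw","travel","turn"]}

```bash
mkdir -p pics; ls; cat > h.py <<'E'
import numpy as np, cv2
from station import manip
def snap(n):
    s=manip.snapshot(n); return s
def pts(s):
    K=s["intrinsics"];d=s["depth"];v,u=np.mgrid[:400,:640]
    c=np.stack([(u-K[0,2])/K[0,0]*d,(v-K[1,2])/K[1,1]*d,d],-1)
    return (c-s["t"])@s["R"]
def save(s,f): cv2.imwrite("pics/"+f,s["pixels"][:,:,::-1])
E
python3 - <<'E'
from h import *
for n in("top","side"):
    s=snap(n);save(s,n+"0.png");np.savez(n+"0.npz",**s);print(n,s["intrinsics"].tolist(),(-s["R"].T@s["t"]).round(3),s["R"].round(2).tolist())
print(manip.sense())
E
```

```text
pics
top [[434.93673803606515, 0.0, 322.8150556268565], [0.0, 434.93673803606515, 200.9770551809034], [0.0, 0.0, 1.0]] [ 0.284 -0.025  1.451] [[0.04, -1.0, 0.0], [-0.98, -0.04, -0.21], [0.21, 0.01, -0.98]]
side [[509.3574577705089, 0.0, 322.36865351721167], [0.0, 509.3574577705089, 203.9816071592184], [0.0, 0.0, 1.0]] [ 0.103 -1.47   1.157] [[0.95, -0.3, 0.0], [-0.17, -0.54, -0.82], [0.25, 0.79, -0.57]]
{'t': 0.1, 'q': array([-1.51751928e+00,  5.28356983e-01,  1.43376400e+00,  1.74424285e-06,
        1.18140389e+00, -1.78513783e-01]), 'qd': array([-0.00070727, -0.0016965 , -0.00359701, -0.00068067,  0.00020647,
       -0.00056599]), 'tau': array([-2.95286918e-04, -4.43304527e+01, -1.78586054e+01, -2.53204880e-04,
        3.84891275e-03,  9.28818110e-06]), 'tcp_pos': array([ 0.14356179, -0.60763363,  0.23044467]), 'tool_rot': array([ 9.93291215e-01,  1.15635758e-01,  6.12615450e-05, -9.64164571e-04]), 'force': array([-0.29344937,  0.96614339, -0.43467194]), 'ft_torque': array([-0.05840541, -0.01956606,  0.00891438]), 'gripper_force': 0.0, 'finger_gap': 1.0003625149659228}
```

View pics/top0.png

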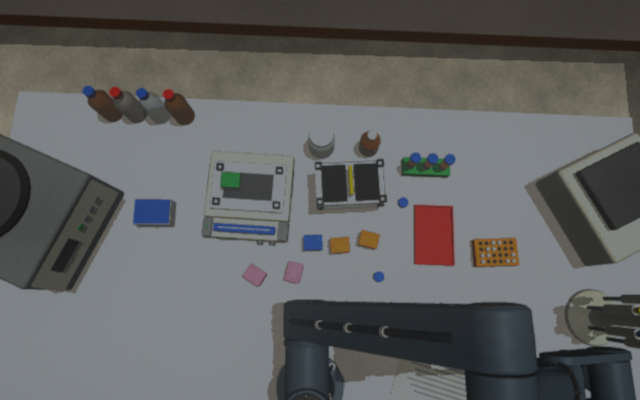

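View pics/side0.png

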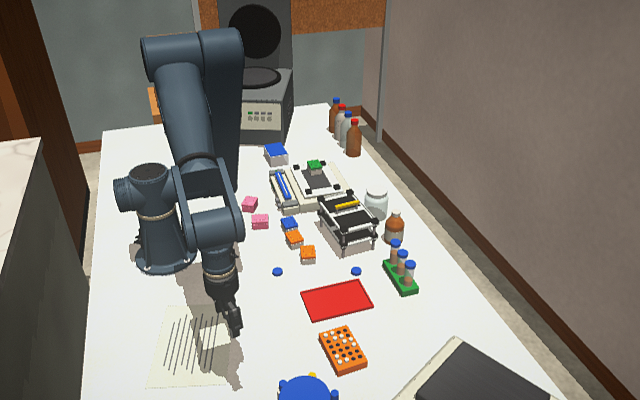

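Top view candidates: green lid (230,180) on the platform. Blue lid (313,242); look-alikes for it are the blue tip box (154,212), caps (403,202) and (378,277), the start bar (244,229), and the pink boxes (255,275) and (293,272). Orange lids (340,245) and (369,240); their look-alike is the micro rack (496,252). The tray is at (433,235) and the frame stack at (350,183). I choose green (230,180), blue (313,242) and both orange lids.

```bash
cat >> h.py <<'E'
C=dict(green=(45,80,90),blue=(105,125,100),orange=(8,20,120),red=(0,4,120),yellow=(23,35,100))
def mask(s,col,roi=None,minv=60):
    h=cv2.cvtColor(s["pixels"],cv2.COLOR_RGB2HSV);a,b,sat=C[col]
    m=((h[...,0]>=a)&(h[...,0]<=b)&(h[...,1]>=sat)&(h[...,2]>=minv))
    if roi: 
        r=np.zeros_like(m);r[roi[1]:roi[3],roi[0]:roi[2]]=1;m&=r
    return m
def rect(P,m,z0,z1):
    q=P[m];q=q[(q[:,2]>z0)&(q[:,2]<z1)]
    r=cv2.minAreaRect((q[:,:2]*1000).astype(np.float32))
    return len(q),np.round(r[0],1),np.round(r[1],1),round(r[2],1),"z",(np.median(q[:,2])*1000).round(1)
E
cat > m.py <<'E'
from h import *
import sys
s=np.load("top0.npz") if len(sys.argv)<2 else snap("top")
P=pts(s)
for n,c,roi,z0,z1 in [("green","green",(205,150,300,215),.09,.13),("blue","blue",(300,230,325,255),.03,.05),("or1","orange",(325,230,353,258),.03,.05),("or2","orange",(354,225,385,255),.03,.05),("bar","blue",(205,215,285,240),.05,.08),("yellow","yellow",(330,160,370,200),.12,.19),("tray","red",(405,200,460,270),-.01,.03)]:
    print(n,*rect(P,mask(s,c,roi),z0,z1))
img=s["pixels"][140:300,200:460]
cv2.imwrite("pics/c1.png",cv2.resize(img,None,fx=3,fy=3,interpolation=cv2.INTER_CUBIC)[:,:,::-1])
# shaker dark cups & frame cups
h=cv2.cvtColor(s["pixels"],cv2.COLOR_RGB2HSV)
m=((h[...,2]<60)).astype(np.uint8);m[:140]=0;m[260:]=0;m[:,:200]=0;m[:,395:]=0
n,l,st,ce=cv2.connectedComponentsWithStats(m)
for i in range(1,n):
    if st[i,4]>8:
        q=P[l==i]; print(ce[i].round(1),st[i,2:],np.median(q,0).round(4),((q.min(0)+q.max(0))/2).round(4))
E
python3 m.py
```

```text
green 282 [625.2 284.8] [59.8 47.3] 88.7 z 107.2
blue 267 [444.   14.1] [46.8 55.7] 2.6 z 41.6
or1 267 [439.3 -73.9] [46.6 60.1] 7.3 z 41.2
or2 266 [ 462.3 -167.8] [60.5 47. ] 79.1 z 41.5
bar 360 [475.3 236.5] [196.9  23.7] 89.0 z 64.8
yellow 100 [628.1 -98. ] [88.1 13.9] 5.2 z 155.8
tray 2241 [ 491.2 -387.1] [197.7 128.1] 0.5 z 5.2
[365.7 150.9] [14 13 87] [ 0.7579 -0.15    0.0467] [ 0.7663 -0.1532  0.0454]
[367.2 182. ] [ 32  47 895] [ 0.6314 -0.1508  0.1214] [ 0.4948 -0.1165  0.7557]
[219.5 166.5] [ 6  6 20] [0.6738 0.331  0.0767] [0.6751 0.3303 0.0763]
[333.6 183.1] [ 31  37 856] [ 0.6234 -0.0454  0.1215] [ 0.4841 -0.0372  0.782 ]
[232.  188.9] [17  4 49] [0.6021 0.2838 0.0704] [0.6024 0.2836 0.0736]
[320.  207.6] [ 5  3 11] [ 0.5539 -0.0056  0.0657] [ 0.5555 -0.0056  0.0465]
```

View pics/c1.png

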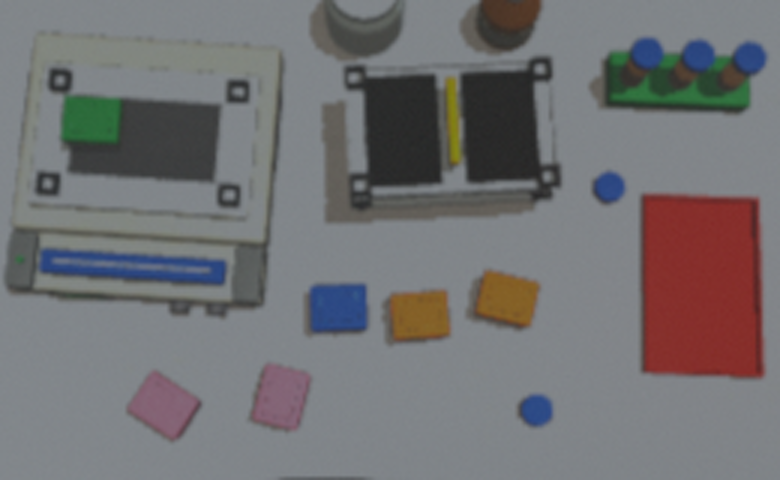

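The crop shows one green box on the platform (crop 92,118), one blue box (338,307), and two orange boxes (420,315) and (507,298). The pink boxes at (163,403) and (281,396) are not wanted. The shaker cups are at crop (60,80), (237,91), (48,183) and (229,195). The cups of the top frame are at (355,77), (540,69), (360,187) and (547,177). The choice stands.

```bash
cat >> h.py <<'E'
def ray(s,u,v,z):
    K=s["intrinsics"];d=s["R"].T@np.array([(u-K[0,2])/K[0,0],(v-K[1,2])/K[1,1],1]);c=-s["R"].T@s["t"]
    return c+d*(z-c[2])/d[2]
def cups(s,cen,z,w=7):
    g=cv2.cvtColor(s["pixels"],cv2.COLOR_RGB2GRAY).astype(float);out=[]
    for u,v in cen:
        for _ in range(3):
            u0,v0=int(round(u))-w,int(round(v))-w;a=g[v0:v0+2*w+1,u0:u0+2*w+1]
            m=(a<np.percentile(a,85)*.62).astype(np.uint8)
            k,l,st,ce=cv2.connectedComponentsWithStats(m,connectivity=8)
            i=1+np.argmax(st[1:,4]);u=u0+st[i,0]+(st[i,2]-1)/2;v=v0+st[i,1]+(st[i,3]-1)/2
        out.append(ray(s,u,v,z)[:2]*1000);print("cup",u,v,st[i,2:],out[-1].round(1))
    o=np.array(out);c=o.mean(0)
    # order: UL,UR,LL,LR  (image up=+x, left=+y)
    ey=(o[0]-o[1]+o[2]-o[3])/2;ex=(o[0]-o[2]+o[1]-o[3])/2
    print("centre",c.round(1),"yaw from y",np.degrees(np.arctan2(-ey[0],ey[1])).round(2),"from x",np.degrees(np.arctan2(ex[1],ex[0])).round(2),"len",np.linalg.norm(ey).round(1),np.linalg.norm(ex).round(1))
    return c
def plan(wps):
    """wps: (x,y,z mm, yaw deg) ; prints calls from measured pose (tool down)"""
    from scipy.spatial.transform import Rotation as R
    st=manip.sense();p=st["tcp_pos"]*1000;r=R.from_quat(st["tool_rot"])
    for w in wps:
        t=R.from_euler("z",w[3],degrees=True)*R.from_euler("x",180,degrees=True)
        d=r.inv().apply(np.array(w[:3])-p);rv=np.degrees((r.inv()*t).as_rotvec())
        n=max(np.linalg.norm(d)/41.7,np.linalg.norm(rv)/7.16)
        print(w,"travel",(d/800).round(4).tolist(),"turn",(rv/180).round(4).tolist(),"rows %.1f"%n)
        p=np.array(w[:3],float);r=t
E
python3 - <<'E'
from h import *
s=np.load("top0.npz")
f=lambda L:[(200+a/3,140+b/3) for a,b in L]
cups(s,f([(60,80),(237,91),(48,183),(229,195)]),.080)
cups(s,f([(355,77),(540,69),(360,187),(547,177)]),.134)
plan([(300,-500,260,45),(450,-330,260,75),(520,-160,260,90),(570,20,260,90),(625,200,260,90),(625,285,260,90),(625,285,160,90),(625,285,76,90)])
E
```

```text
cup 219.5 166.5 [ 8  8 41] [673.4 329.5]
cup 279.0 170.0 [ 7  7 38] [670.3 134. ]
cup 215.5 201.0 [ 8  7 38] [557.6 331.5]
cup 276.0 205.0 [ 7  7 30] [553.3 136. ]
centre [613.6 232.7] yaw from y -1.09 from x -0.99 len 195.5 116.4
cup 321.5 168.5 [ 14  14 107] [666.   -5.5]
cup 376.5 165.5 [ 14  14 112] [ 683.6 -178.1]
cup 322.5 198.0 [ 14  15 119] [571.3 -12.9]
cup 379.5 199.0 [ 14  15 116] [ 576.1 -189.5]
centre [624.2 -96.5] yaw from y 3.67 from x 5.3 len 175.0 101.6
(300, -500, 260, 45) travel [0.2212, -0.0861, -0.0367] turn [-0.0006, -0.0003, -0.1762] rows 4.6
(450, -330, 260, 75) travel [0.2828, -0.0177, -0.0] turn [0.0, 0.0, -0.1667] rows 5.4
(520, -160, 260, 90) travel [0.2279, 0.0295, 0.0] turn [-0.0, 0.0, -0.0833] rows 4.4
(570, 20, 260, 90) travel [0.225, 0.0625, 0.0] turn [0.0, 0.0, 0.0] rows 4.5
(625, 200, 260, 90) travel [0.225, 0.0687, 0.0] turn [0.0, 0.0, 0.0] rows 4.5
(625, 285, 260, 90) travel [0.1062, -0.0, -0.0] turn [0.0, 0.0, 0.0] rows 2.0
(625, 285, 160, 90) travel [0.0, -0.0, 0.125] turn [0.0, 0.0, 0.0] rows 2.4
(625, 285, 76, 90) travel [0.0, -0.0, 0.105] turn [0.0, 0.0, 0.0] rows 2.0
```

Emit:
{"op": "apply_moves", "data": {
  "claw": [1,1,1,1,1],
  "travel": [
    [0.221,-0.086,-0.037],
    [0.221,-0.086,-0.037],
    [0.221,-0.086,-0.037],
    [0.221,-0.086,-0.037],
    [0.221,-0.086,-0.037]
  ],
  "turn": [
    [0,0,-0.176],
    [0,0,-0.176],
    [0,0,-0.176],
    [0,0,-0.176],
    [0,0,-0.176]
  ],
  "newtons": 50
}}

```text
t: 0.52
tcp_pos: [0.3025, -0.4978, 0.2611]
tool_rot: [0.923, 0.386, 0.001, -0.001]
force: [0.1, 0.5, -0.6]
finger_gap: 1.001
gripper_force: 0.0
```

Emit:
{"op": "apply_moves", "data": {
  "claw": [1,1,1,1,1],
  "travel": [
    [0.24,-0.015,0],
    [0.24,-0.015,0],
    [0.24,-0.015,0],
    [0.24,-0.015,0],
    [0.24,-0.015,0]
  ],
  "turn": [
    [0,0,-0.167],
    [0,0,-0.167],
    [0,0,-0.167],
    [0,0,-0.167],
    [0,0,-0.167]
  ]
}}

```text
t: 0.93
tcp_pos: [0.4289, -0.3528, 0.2605]
tool_rot: [0.791, 0.612, 0.001, -0.001]
force: [-0.6, -0.8, -0.1]
finger_gap: 0.997
gripper_force: 0.0
```

```bash
python3 - <<'E'
from h import *
plan([(510,-180,260,89),(565,5,260,89),(615,190,260,89),(625,285,200,89)])
E
```

```text
(510, -180, 260, 89) travel [0.2345, 0.0437, 0.0012] turn [-0.0001, -0.0007, -0.0755] rows 4.6
(565, 5, 260, 89) travel [0.2324, 0.0647, 0.0] turn [0.0, 0.0, 0.0] rows 4.6
(615, 190, 260, 89) travel [0.2323, 0.0585, 0.0] turn [0.0, 0.0, 0.0] rows 4.6
(625, 285, 200, 89) travel [0.119, 0.0104, 0.075] turn [0.0, 0.0, 0.0] rows 2.7
```

Emit:
{"op": "apply_moves", "data": {
  "claw": [1,1,1,1,1],
  "travel": [
    [0.2345,0.044,0.001],
    [0.2345,0.044,0.001],
    [0.2345,0.044,0.001],
    [0.2345,0.044,0.001],
    [0.2345,0.044,0.001]
  ],
  "turn": [
    [0,-0.0007,-0.0755],
    [0,-0.0007,-0.0755],
    [0,-0.0007,-0.0755],
    [0,-0.0007,-0.0755],
    [0,-0.0007,-0.0755]
  ]
}}

```text
t: 1.35
tcp_pos: [0.5103, -0.1803, 0.2597]
tool_rot: [0.715, 0.699, -0.0, -0.0]
force: [0.2, -0.7, 0.4]
finger_gap: 1.002
gripper_force: 0.0
```

Emit:
{"op": "apply_moves", "data": {
  "claw": [1,1,1,1,1],
  "travel": [
    [0.232,0.065,0],
    [0.232,0.065,0],
    [0.232,0.065,0],
    [0.232,0.065,0],
    [0.232,0.065,0]
  ],
  "turn": [
    [0,0,0],
    [0,0,0],
    [0,0,0],
    [0,0,0],
    [0,0,0]
  ]
}}

```text
t: 1.77
tcp_pos: [0.5664, 0.0038, 0.2593]
tool_rot: [0.715, 0.699, -0.001, -0.0]
force: [0.3, -1.3, -0.1]
finger_gap: 0.998
gripper_force: 0.0
```

Emit:
{"op": "apply_moves", "data": {
  "claw": [1,1,1,1,1],
  "travel": [
    [0.232,0.0585,0],
    [0.232,0.0585,0],
    [0.232,0.0585,0],
    [0.232,0.0585,0],
    [0.232,0.0585,0]
  ],
  "turn": [
    [0,0,0],
    [0,0,0],
    [0,0,0],
    [0,0,0],
    [0,0,0]
  ]
}}

```text
t: 2.18
tcp_pos: [0.6177, 0.1886, 0.2587]
tool_rot: [0.715, 0.699, -0.0, 0.0]
force: [-1.0, -1.2, -0.4]
finger_gap: 1.003
gripper_force: 0.0
```

Emit:
{"op": "apply_moves", "data": {
  "claw": [1,1,1,1],
  "travel": [
    [0.119,0.0104,0.075],
    [0.119,0.0104,0.075],
    [0.119,0.0104,0.075],
    [0.119,0.0104,0.075]
  ],
  "turn": [
    [0,0,0],
    [0,0,0],
    [0,0,0],
    [0,0,0]
  ]
}}

```text
t: 2.52
tcp_pos: [0.625, 0.2838, 0.1938]
tool_rot: [0.714, 0.7, -0.004, -0.002]
force: [0.8, 0.8, -1.1]
finger_gap: 0.999
gripper_force: 0.0
```

```bash
python3 - <<'E'
from h import *
s=snap("side");P=pts(s)
print(rect(P,mask(s,"green",(290,140,350,190),40),.095,.12))
plan([(625,285,120,89),(625,285,76,89)])
E
```

```text
(102, array([625.3, 279.7]), array([49.2, 62.5]), 2.4, 'z', np.float64(108.3))
(625, 285, 120, 89) travel [0.0049, -0.0006, 0.0945] turn [-0.002, 0.0012, -0.0009] rows 1.8
(625, 285, 76, 89) travel [0.0, -0.0, 0.055] turn [0.0, 0.0, 0.0] rows 1.1
```

Emit:
{"op": "apply_moves", "data": {
  "claw": [1,1,1,1,1],
  "travel": [
    [0,0,0.05],
    [0,0,0.1],
    [0,0,0.148],
    [0,0,0.148],
    [0,0,0.148]
  ],
  "turn": [
    [0,0,0],
    [0,0,0],
    [0,0,0],
    [0,0,0],
    [0,0,0]
  ]
}}

```text
t: 2.98
tcp_pos: [0.6267, 0.2772, 0.0789]
tool_rot: [0.716, 0.698, -0.003, -0.001]
force: [-0.4, -0.5, 1.5]
finger_gap: 1.001
gripper_force: 0.0
```

Emit:
{"op": "apply_moves", "data": {
  "claw": [-1,-1,-1,-1,-1],
  "travel": [
    [0,0,0],
    [0,0,0],
    [0,0,0],
    [0,0,0],
    [0,0,0]
  ],
  "turn": [
    [0,0,0],
    [0,0,0],
    [0,0,0],
    [0,0,0],
    [0,0,0]
  ]
}}

```text
t: 3.4
tcp_pos: [0.6305, 0.2793, 0.0847]
tool_rot: [0.716, 0.699, 0.002, 0.002]
force: [0.1, -0.2, 6.6]
finger_gap: 0.572
gripper_force: 53.8
```

Emit:
{"op": "apply_moves", "data": {
  "claw": [-1,-1,-1,-1,-1],
  "travel": [
    [0,0,0],
    [0,0,0],
    [0,0,0],
    [0,0,0],
    [0,0,0]
  ],
  "turn": [
    [0,0,0],
    [0,0,0],
    [0,0,0],
    [0,0,0],
    [0,0,0]
  ]
}}

```text
t: 3.82
tcp_pos: [0.6305, 0.2793, 0.0847]
tool_rot: [0.716, 0.699, 0.002, 0.002]
force: [0.0, -0.2, 6.8]
finger_gap: 0.57
gripper_force: 53.8
```

```bash
python3 - <<'E'
from h import *
plan([(625,284,230,89),(590,100,230,89),(550,-85,230,89),(510,-270,230,89),(492,-387,180,89),(492,-387,80,89),(492,-387,16,89)])
E
```

```text
(625, 284, 230, 89) travel [0.0056, -0.0058, -0.1817] turn [0.002, 0.0002, -0.0021] rows 3.5
(590, 100, 230, 89) travel [-0.2307, -0.0397, -0.0] turn [0.0, 0.0, 0.0] rows 4.5
(550, -85, 230, 89) travel [-0.2321, -0.046, -0.0] turn [0.0, 0.0, 0.0] rows 4.5
(510, -270, 230, 89) travel [-0.2321, -0.046, -0.0] turn [0.0, 0.0, 0.0] rows 4.5
(492, -387, 180, 89) travel [-0.1466, -0.0199, 0.0625] turn [0.0, 0.0, 0.0] rows 3.1
(492, -387, 80, 89) travel [0.0, -0.0, 0.125] turn [0.0, 0.0, 0.0] rows 2.4
(492, -387, 16, 89) travel [0.0, -0.0, 0.08] turn [0.0, 0.0, 0.0] rows 1.5
```

Emit:
{"op": "apply_moves", "data": {
  "claw": [-1,-1,-1,-1,-1],
  "travel": [
    [0,0,-0.04],
    [0,0,-0.09],
    [0,0,-0.14],
    [0,0,-0.185],
    [0,0,-0.185]
  ],
  "turn": [
    [0,0,0],
    [0,0,0],
    [0,0,0],
    [0,0,0],
    [0,0,0]
  ]
}}

```text
t: 4.23
tcp_pos: [0.6333, 0.2808, 0.2403]
tool_rot: [0.715, 0.699, 0.008, 0.006]
force: [-0.0, 0.1, -0.3]
finger_gap: 0.574
gripper_force: 53.0
```

Emit:
{"op": "apply_moves", "data": {
  "claw": [-1,-1,-1],
  "travel": [
    [0,0,0],
    [0,0,0],
    [0,0,0]
  ],
  "turn": [
    [0,0,0],
    [0,0,0],
    [0,0,0]
  ]
}}

```text
t: 4.48
tcp_pos: [0.6268, 0.2789, 0.2273]
tool_rot: [0.716, 0.698, -0.002, -0.0]
force: [0.5, 0.1, -1.0]
finger_gap: 0.573
gripper_force: 53.0
```

```bash
python3 - <<'E'
from h import *
s=snap("side");P=pts(s)
q=P[mask(s,"green",(270,80,380,190),40)];q=q[q[:,2]>.15];print(len(q),q.min(0).round(3),q.max(0).round(3))
cv2.imwrite("pics/c2.png",cv2.resize(s["pixels"][60:220,220:420],None,fx=3,fy=3)[:,:,::-1])
plan([(590,100,240,89),(550,-85,240,89),(510,-270,240,89),(492,-387,180,89),(492,-387,80,89),(492,-387,16,89)])
E
```

```text
97 [0.599 0.247 0.239] [0.65  0.313 0.257]
(590, 100, 240, 89) travel [-0.2246, -0.0406, -0.0156] turn [-0.0013, 0.001, -0.0022] rows 4.4
(550, -85, 240, 89) travel [-0.2321, -0.046, -0.0] turn [0.0, 0.0, 0.0] rows 4.5
(510, -270, 240, 89) travel [-0.2321, -0.046, -0.0] turn [0.0, 0.0, 0.0] rows 4.5
(492, -387, 180, 89) travel [-0.1466, -0.0199, 0.075] turn [0.0, 0.0, 0.0] rows 3.2
(492, -387, 80, 89) travel [0.0, -0.0, 0.125] turn [0.0, 0.0, 0.0] rows 2.4
(492, -387, 16, 89) travel [0.0, -0.0, 0.08] turn [0.0, 0.0, 0.0] rows 1.5
```

View pics/c2.png

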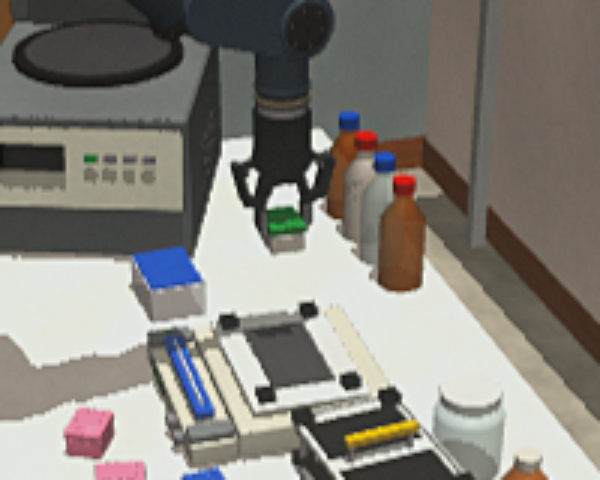

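The crop shows the green box level in the fingers at (285,228), clear of the empty platform. Next: carry it to the tray.

Emit:
{"op": "apply_moves", "data": {
  "claw": [-1,-1,-1,-1,-1],
  "travel": [
    [-0.2246,-0.04,-0.016],
    [-0.2246,-0.04,-0.016],
    [-0.2246,-0.04,-0.016],
    [-0.2246,-0.04,-0.016],
    [-0.2246,-0.04,-0.016]
  ],
  "turn": [
    [0,0,0],
    [0,0,0],
    [0,0,0],
    [0,0,0],
    [0,0,0]
  ]
}}

```text
t: 4.95
tcp_pos: [0.5898, 0.0958, 0.2404]
tool_rot: [0.717, 0.697, -0.003, -0.0]
force: [0.3, -0.1, -0.6]
finger_gap: 0.567
gripper_force: 52.9
```

Emit:
{"op": "apply_moves", "data": {
  "claw": [-1,-1,-1,-1,-1],
  "travel": [
    [-0.232,-0.046,0],
    [-0.232,-0.046,0],
    [-0.232,-0.046,0],
    [-0.232,-0.046,0],
    [-0.232,-0.046,0]
  ],
  "turn": [
    [0,0,0],
    [0,0,0],
    [0,0,0],
    [0,0,0],
    [0,0,0]
  ]
}}

```text
t: 5.37
tcp_pos: [0.5487, -0.088, 0.2408]
tool_rot: [0.716, 0.698, -0.002, -0.0]
force: [-0.6, -0.3, -0.3]
finger_gap: 0.577
gripper_force: 52.9
```

Emit:
{"op": "apply_moves", "data": {
  "claw": [-1,-1,-1,-1,-1],
  "travel": [
    [-0.232,-0.046,0],
    [-0.232,-0.046,0],
    [-0.232,-0.046,0],
    [-0.232,-0.046,0],
    [-0.232,-0.046,0]
  ],
  "turn": [
    [0,0,0],
    [0,0,0],
    [0,0,0],
    [0,0,0],
    [0,0,0]
  ]
}}

```text
t: 5.78
tcp_pos: [0.5076, -0.2732, 0.2412]
tool_rot: [0.717, 0.697, -0.002, 0.0]
force: [-0.1, -1.1, -1.2]
finger_gap: 0.571
gripper_force: 52.9
```

Emit:
{"op": "apply_moves", "data": {
  "claw": [-1,-1,-1,-1,-1],
  "travel": [
    [-0.1466,-0.02,0.075],
    [-0.1466,-0.02,0.075],
    [-0.1466,-0.02,0.1],
    [-0.1466,-0.02,0.14],
    [-0.1466,-0.02,0.16]
  ],
  "turn": [
    [0,0,0],
    [0,0,0],
    [0,0,0],
    [0,0,0],
    [0,0,0]
  ]
}}

```text
t: 6.2
tcp_pos: [0.4877, -0.3881, 0.1099]
tool_rot: [0.717, 0.697, -0.001, -0.002]
force: [-0.3, 1.0, -1.4]
finger_gap: 0.575
gripper_force: 52.9
```

```bash
python3 - <<'E'
from h import *
plan([(492,-387,80,89),(492,-387,15,89)])
E
```

```text
(492, -387, 80, 89) travel [0.0015, 0.0055, 0.0373] turn [-0.0013, -0.0003, -0.0034] rows 0.7
(492, -387, 15, 89) travel [0.0, -0.0, 0.0812] turn [0.0, 0.0, 0.0] rows 1.6
```

Emit:
{"op": "apply_moves", "data": {
  "claw": [-1,-1,-1,-1,-1],
  "travel": [
    [0.0015,0.0055,0.04],
    [0.0015,0.0055,0.08],
    [0.0015,0.0055,0.105],
    [0.0015,0.0055,0.119],
    [0.0015,0.0055,0.119]
  ],
  "turn": [
    [0,0,0],
    [0,0,0],
    [0,0,0],
    [0,0,0],
    [0,0,0]
  ]
}}

```text
t: 6.62
tcp_pos: [0.493, -0.384, 0.0197]
tool_rot: [0.715, 0.699, -0.001, -0.002]
force: [-3.9, 1.9, 8.2]
finger_gap: 0.57
gripper_force: 59.4
```

Emit:
{"op": "apply_moves", "data": {
  "claw": [-1,0.6,0.6,1,1],
  "travel": [
    [0,0,0],
    [0,0,0],
    [0,0,0],
    [0,0,0],
    [0,0,0]
  ],
  "turn": [
    [0,0,0],
    [0,0,0],
    [0,0,0],
    [0,0,0],
    [0,0,0]
  ]
}}

```text
t: 7.03
tcp_pos: [0.4947, -0.385, 0.0192]
tool_rot: [0.716, 0.698, -0.001, 0.0]
force: [-0.3, 0.1, -0.0]
finger_gap: 0.997
gripper_force: 0.0
```

Emit:
{"op": "apply_moves", "data": {
  "claw": [1,1,1,1,1],
  "travel": [
    [0,0,-0.03],
    [0,0,-0.08],
    [0,0,-0.13],
    [0,0,-0.18],
    [0,0,-0.23]
  ],
  "turn": [
    [0,0,0],
    [0,0,0],
    [0,0,0],
    [0,0,0],
    [0,0,0]
  ]
}}

```text
t: 7.45
tcp_pos: [0.4946, -0.3844, 0.2051]
tool_rot: [0.716, 0.698, -0.001, 0.0]
force: [0.7, -0.3, 0.2]
finger_gap: 0.997
gripper_force: 0.0
```

```bash
python3 - <<'E'
from h import *
s=snap("top");save(s,"top1.png");P=pts(s);np.savez("top1.npz",**s)
print("green",rect(P,mask(s,"green",(400,190,470,280)),.02,.06))
print("or",rect(P,mask(s,"orange",(320,225,353,262)),.03,.05),rect(P,mask(s,"orange",(354,220,392,265)),.03,.05))
cv2.imwrite("pics/c3.png",cv2.resize(s["pixels"][150:220,305:400],None,fx=8,fy=8,interpolation=cv2.INTER_CUBIC)[:,:,::-1])
plan([(545,-290,240,60),(590,-190,240,30),(627,-98,240,5)])
E
```

```text
green (7, array([ 504.2, -349.4]), array([4.8, 9. ]), 46.8, 'z', np.float64(43.9))
or (0, array([0., 0.]), array([0., 0.]), 0.0, 'z', np.float64(nan)) (0, array([0., 0.]), array([0., 0.]), 0.0, 'z', np.float64(nan))
(545, -290, 240, 60) travel [0.1237, 0.0558, -0.0331] turn [0.0044, 0.0034, 0.1591] rows 4.0
(590, -190, 240, 30) travel [0.1364, -0.0138, -0.0] turn [-0.0, -0.0, 0.1667] rows 4.2
(627, -98, 240, 5) travel [0.0976, -0.0765, -0.0] turn [0.0, -0.0, 0.1389] rows 3.5
  return _methods._mean(a, axis=axis, dtype=dtype,
  ret = ret.dtype.type(ret / rcount)
```

View pics/c3.png

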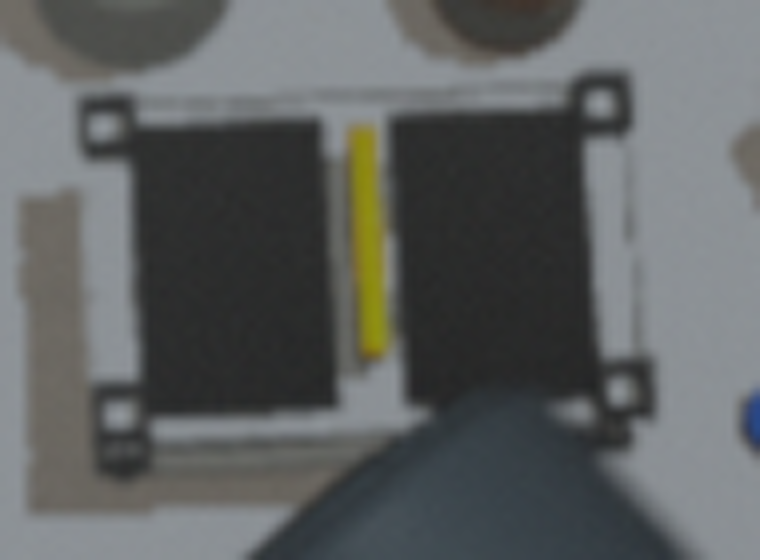

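The crop shows the top frame in place, with cups at crop (106,127), (601,103), (121,413) and (627,390) and the yellow handle from (362,125) to (374,358). The arm hides the lower right corner a little.

```bash
python3 - <<'E'
from h import *
s=np.load("top1.npz")
o=np.array([ray(s,305+a/8-.5,150+b/8-.5,.134)[:2]*1000 for a,b in [(106,127),(601,103),(121,413),(627,390)]])
ey=(o[0]-o[1]+o[2]-o[3])/2;ex=(o[0]-o[2]+o[1]-o[3])/2
print(o.round(1),o.mean(0),np.degrees([np.arctan2(-ey[0],ey[1]),np.arctan2(ex[1],ex[0])]),np.linalg.norm(ey),np.linalg.norm(ex))
s=snap("side");P=pts(s);print(rect(P,mask(s,"green",(290,270,385,330),40),.03,.06))
q=P[mask(s,"yellow",(310,190,370,220))];print(q[:,:2].mean(0),rect(P,mask(s,"yellow",(310,190,370,220)),.14,.17))
E
```

```text
[[ 675.7    6.8]
 [ 694.3 -187.8]
 [ 561.    -4.4]
 [ 578.9 -199.9]] [627.46676851 -96.31567534] [5.35702023 5.794069  ] 195.86956444227013 115.63898232196021
(238, array([ 491.7, -380.8]), array([61.9, 50.4]), 89.4, 'z', np.float64(45.8))
[ 0.66508433 -0.09671521] (16, array([663.7, -95.8]), array([28.4, 11.4]), 15.4, 'z', np.float64(156.4))
```

Emit:
{"op": "apply_moves", "data": {
  "claw": [1,1,1,1,1],
  "travel": [
    [0.124,0.056,-0.033],
    [0.124,0.056,-0.033],
    [0.124,0.056,-0.033],
    [0.124,0.056,-0.033],
    [0.124,0.056,-0.033]
  ],
  "turn": [
    [0,0,0.159],
    [0,0,0.159],
    [0,0,0.159],
    [0,0,0.159],
    [0,0,0.159]
  ]
}}

```text
t: 7.97
tcp_pos: [0.5427, -0.2846, 0.2297]
tool_rot: [0.866, 0.5, -0.001, 0.001]
force: [0.3, -0.4, -0.1]
finger_gap: 1.001
gripper_force: 0.0
```

Emit:
{"op": "apply_moves", "data": {
  "claw": [1,1,1,1,1],
  "travel": [
    [0.136,-0.014,0],
    [0.136,-0.014,0],
    [0.136,-0.014,0],
    [0.136,-0.014,0],
    [0.136,-0.014,0]
  ],
  "turn": [
    [0,0,0.167],
    [0,0,0.167],
    [0,0,0.167],
    [0,0,0.167],
    [0,0,0.167]
  ]
}}

```text
t: 8.38
tcp_pos: [0.5867, -0.1855, 0.2284]
tool_rot: [0.966, 0.259, -0.001, 0.0]
force: [0.0, -0.9, -0.7]
finger_gap: 1.002
gripper_force: 0.0
```

Emit:
{"op": "apply_moves", "data": {
  "claw": [1,1,1,1,1],
  "travel": [
    [0.0976,-0.077,0],
    [0.0976,-0.077,0],
    [0.0976,-0.077,0],
    [0.0976,-0.077,0],
    [0.0976,-0.077,0]
  ],
  "turn": [
    [0,0,0.139],
    [0,0,0.139],
    [0,0,0.139],
    [0,0,0.139],
    [0,0,0.139]
  ]
}}

```text
t: 8.8
tcp_pos: [0.6235, -0.0938, 0.2282]
tool_rot: [0.999, 0.044, -0.001, 0.001]
force: [-0.2, -1.1, -0.4]
finger_gap: 1.003
gripper_force: 0.0
```

```bash
python3 - <<'E'
from h import *
plan([(627.5,-96.8,190,5.5),(627.5,-96.8,132,5.5)])
E
```

```text
(627.5, -96.8, 190, 5.5) travel [0.0047, 0.0041, 0.0477] turn [0.0006, 0.0007, -0.0023] rows 0.9
(627.5, -96.8, 132, 5.5) travel [0.0, -0.0, 0.0725] turn [0.0, 0.0, 0.0] rows 1.4
```

Emit:
{"op": "apply_moves", "data": {
  "claw": [1,1,1,1,1],
  "travel": [
    [0.0047,0.004,0.04],
    [0.0047,0.004,0.08],
    [0.0047,0.004,0.11],
    [0.0047,0.004,0.12],
    [0.0047,0.004,0.12]
  ],
  "turn": [
    [0,0,-0.0023],
    [0,0,-0.0023],
    [0,0,-0.0023],
    [0,0,-0.0023],
    [0,0,-0.0023]
  ]
}}

```text
t: 9.22
tcp_pos: [0.6254, -0.0983, 0.1303]
tool_rot: [0.999, 0.047, -0.003, -0.0]
force: [0.1, 0.2, -0.0]
finger_gap: 1.0
gripper_force: 0.0
```

Emit:
{"op": "apply_moves", "data": {
  "claw": [-1,-1,-1,-1,-1],
  "travel": [
    [0,0,0],
    [0,0,0],
    [0,0,0],
    [0,0,0],
    [0,0,0]
  ],
  "turn": [
    [0,0,0],
    [0,0,0],
    [0,0,0],
    [0,0,0],
    [0,0,0]
  ],
  "newtons": 100
}}

```text
t: 9.63
tcp_pos: [0.6283, -0.0977, 0.1348]
tool_rot: [0.999, 0.047, 0.001, 0.002]
force: [0.2, 0.6, 0.2]
finger_gap: 0.297
gripper_force: 0.0
```

Emit:
{"op": "apply_moves", "data": {
  "claw": [-1,-1,-1,-1,-1],
  "travel": [
    [0,0,0],
    [0,0,0],
    [0,0,0],
    [0,0,0],
    [0,0,0]
  ],
  "turn": [
    [0,0,0],
    [0,0,0],
    [0,0,0],
    [0,0,0],
    [0,0,0]
  ]
}}

```text
t: 10.05
tcp_pos: [0.628, -0.0971, 0.1345]
tool_rot: [0.999, 0.047, 0.0, 0.001]
force: [-0.3, 2.3, 5.0]
finger_gap: 0.112
gripper_force: 97.8
```

Emit:
{"op": "apply_moves", "data": {
  "claw": [-1,-1,-1,-1,-1],
  "travel": [
    [0,0,-0.01],
    [0,0,-0.02],
    [0,0,-0.03],
    [0,0,-0.04],
    [0,0,-0.055]
  ],
  "turn": [
    [0,0,0],
    [0,0,0],
    [0,0,0],
    [0,0,0],
    [0,0,0]
  ]
}}

```text
t: 10.47
tcp_pos: [0.6269, -0.0974, 0.1775]
tool_rot: [0.999, 0.046, -0.001, 0.001]
force: [-0.3, 0.5, -2.9]
finger_gap: 0.117
gripper_force: 97.8
```

Emit:
{"op": "apply_moves", "data": {
  "claw": [-1,-1,-1,-1,-1],
  "travel": [
    [0,0,-0.025],
    [0,0,-0.05],
    [0,0,-0.075],
    [0,0,-0.09],
    [0,0,-0.09]
  ],
  "turn": [
    [0,0,0],
    [0,0,0],
    [0,0,0],
    [0,0,0],
    [0,0,0]
  ]
}}

```text
t: 10.88
tcp_pos: [0.6297, -0.098, 0.254]
tool_rot: [0.999, 0.046, 0.004, 0.003]
force: [0.7, -0.1, -2.3]
finger_gap: 0.115
gripper_force: 97.9
```

```bash
python3 - <<'E'
from h import *
s=snap("side");save(s,"side1.png")
print(manip.sense()["ft_torque"])
plan([(615,-20,265,3),(612,110,265,0),(614.5,233,265,-1)])
E
```

```text
[0.03959789 0.0624498  0.00757388]
(615, -20, 265, 3) travel [-0.0079, -0.0982, -0.0168] turn [0.0013, -0.0012, 0.0129] rows 1.9
(612, 110, 265, 0) travel [0.0048, -0.1625, -0.0] turn [0.0, -0.0, 0.0167] rows 3.1
(614.5, 233, 265, -1) travel [0.0031, -0.1538, -0.0] turn [0.0, -0.0, 0.0056] rows 3.0
```

View pics/side1.png

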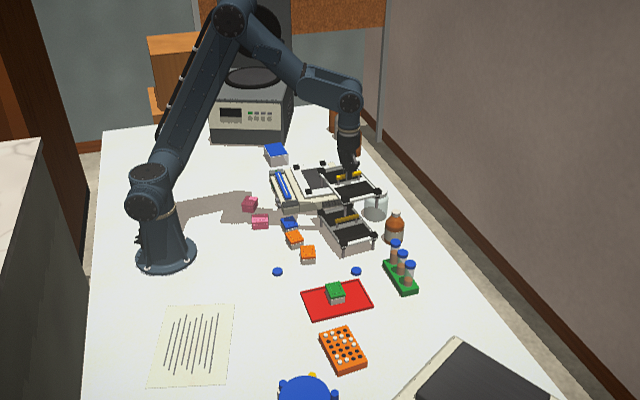

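The side view shows the upper frame lifted level at (348,180), the lower frame still standing at (348,225), and the green box in the tray at (335,292).

Emit:
{"op": "apply_moves", "data": {
  "claw": [-1,-1,-1,-1,-1],
  "travel": [
    [-0.008,-0.05,-0.017],
    [-0.008,-0.098,-0.017],
    [-0.008,-0.098,-0.017],
    [-0.006,-0.15,-0.017],
    [-0.006,-0.18,-0.017]
  ],
  "turn": [
    [0,0,0.013],
    [0,0,0.013],
    [0,0,0.013],
    [0,0,0.016],
    [0,0,0.019]
  ]
}}

```text
t: 11.35
tcp_pos: [0.6083, 0.048, 0.2615]
tool_rot: [1.0, 0.016, -0.002, -0.0]
force: [-0.2, 0.2, -2.9]
finger_gap: 0.116
gripper_force: 98.7
```

Emit:
{"op": "apply_moves", "data": {
  "claw": [-1,-1,-1,-1,-1],
  "travel": [
    [0.004,-0.04,0],
    [0.006,-0.09,0],
    [0.006,-0.14,0],
    [0.006,-0.19,0],
    [0.006,-0.22,0]
  ],
  "turn": [
    [0,0,0.017],
    [0,0,0.017],
    [0,0,0.017],
    [0,0,0.017],
    [0,0,0.017]
  ]
}}

```text
t: 11.77
tcp_pos: [0.6068, 0.2257, 0.2608]
tool_rot: [1.0, -0.009, -0.002, 0.0]
force: [-0.2, 0.0, -3.0]
finger_gap: 0.116
gripper_force: 98.7
```

Emit:
{"op": "apply_moves", "data": {
  "claw": [-1,-1,-1,-1],
  "travel": [
    [0,0,0.01],
    [0,0,0.02],
    [0,0,0.02],
    [0,0,0.02]
  ],
  "turn": [
    [0,0,0],
    [0,0,0],
    [0,0,0],
    [0,0,0]
  ]
}}

```text
t: 12.1
tcp_pos: [0.6075, 0.2202, 0.2446]
tool_rot: [1.0, -0.011, -0.002, 0.002]
force: [0.4, 0.4, -4.1]
finger_gap: 0.113
gripper_force: 98.7
```

```bash
python3 - <<'E'
from h import *
s=snap("top");np.savez("top2.npz",**s)
cv2.imwrite("pics/c4.png",cv2.resize(s["pixels"][130:250,190:310],None,fx=5,fy=5,interpolation=cv2.INTER_CUBIC)[:,:,::-1])
plan([(614.5,233.3,200,-1),(614.5,233.3,160,-1)])
E
```

```text
(614.5, 233.3, 200, -1) travel [0.0076, -0.0169, 0.0567] turn [0.001, 0.0007, -0.0014] rows 1.1
(614.5, 233.3, 160, -1) travel [0.0, -0.0, 0.05] turn [0.0, 0.0, 0.0] rows 1.0
```

View pics/c4.png

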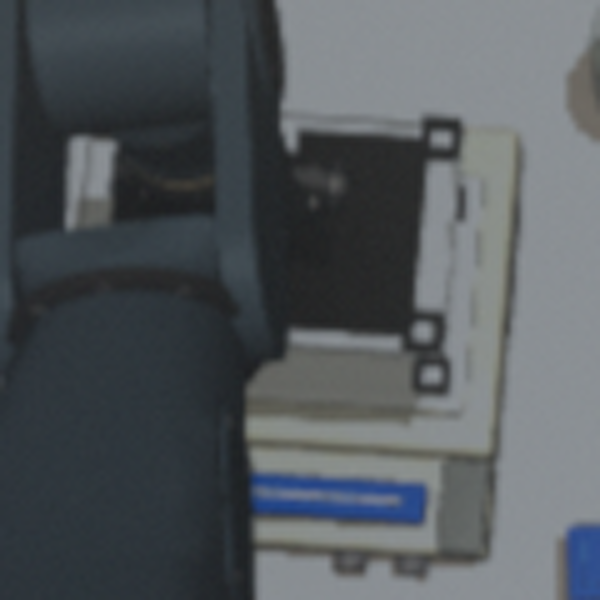

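The crop shows the held frame's right cups at (441,138) and (424,332), and the platform's lower right cup at (431,375). I'll use these to find the frame's offset in the hand.

```bash
python3 - <<'E'
from h import *
s=np.load("top2.npz");z=.2446-.0745+.074
a,b=[ray(s,190+x/5-.4,130+y/5-.4,z)[:2]*1000 for x,y in [(441,138),(424,332)]]
e=(a-b)/np.linalg.norm(a-b);n=np.array([-e[1],e[0]])
print(a,b,np.linalg.norm(a-b),"yaw",np.degrees(np.arctan2(e[1],e[0])),"centre",(a+b)/2+98*n)
print(ray(s,190+431/5-.4,130+375/5-.4,.080)*1000, manip.sense()["tcp_pos"]*1000)
from scipy.spatial.transform import Rotation as R
print(R.from_quat(manip.sense()["tool_rot"]).as_matrix()[:,2])
E
```

```text
[662.33090855 120.96980558] [546.9302312 123.015417 ] 115.41880634775124 yaw -1.0155280712875108 centre [606.36746116 219.97721829]
[554.57080531 136.69734931  80.        ] [608.26678135 220.06642721 245.43788763]
[-0.00237136 -0.0029787  -0.99999275]
```

Emit:
{"op": "apply_moves", "data": {
  "claw": [-1,-1,-1,-1,-1],
  "travel": [
    [0.009,-0.017,0.03],
    [0.009,-0.017,0.06],
    [0.009,-0.017,0.085],
    [0.009,-0.017,0.085],
    [0.009,-0.017,0.085]
  ],
  "turn": [
    [0.001,0.0007,0],
    [0.001,0.0007,0],
    [0.001,0.0007,0],
    [0.001,0.0007,0],
    [0.001,0.0007,0]
  ]
}}

```text
t: 12.57
tcp_pos: [0.6156, 0.2336, 0.1775]
tool_rot: [1.0, -0.011, -0.0, -0.0]
force: [0.2, -0.4, -3.3]
finger_gap: 0.114
gripper_force: 98.7
```

Emit:
{"op": "apply_moves", "data": {
  "claw": [-1,-1,-1,-1,-1],
  "travel": [
    [0,0,0],
    [0,0,0],
    [0,0,0],
    [0,0,0],
    [0,0,0]
  ],
  "turn": [
    [0,0,0],
    [0,0,0],
    [0,0,0],
    [0,0,0],
    [0,0,0]
  ]
}}

```text
t: 12.98
tcp_pos: [0.6163, 0.2351, 0.1794]
tool_rot: [1.0, -0.01, 0.002, -0.001]
force: [-0.1, -0.3, -3.5]
finger_gap: 0.115
gripper_force: 98.7
```

```bash
python3 - <<'E'
from h import *
plan([(615.5,233.3,175,-1),(615.5,233.3,140,-1)]);print(manip.sense()["tcp_pos"])
E
```

```text
(615.5, 233.3, 175, -1) travel [-0.001, 0.0022, 0.0055] turn [-0.0004, -0.0011, -0.0009] rows 0.1
(615.5, 233.3, 140, -1) travel [0.0, -0.0, 0.0438] turn [0.0, 0.0, 0.0] rows 0.8
[0.61632947 0.23506225 0.17940227]
```

Emit:
{"op": "apply_moves", "data": {
  "claw": [-1,-1,-1,-1,-1],
  "travel": [
    [-0.001,0.0022,0.008],
    [-0.001,0.0022,0.016],
    [-0.001,0.0022,0.024],
    [-0.001,0.0022,0.032],
    [-0.001,0.0022,0.036]
  ],
  "turn": [
    [0,-0.001,0],
    [0,-0.001,0],
    [0,-0.001,0],
    [0,-0.001,0],
    [0,-0.001,0]
  ]
}}

```text
t: 13.4
tcp_pos: [0.6142, 0.2331, 0.1477]
tool_rot: [1.0, -0.01, -0.002, -0.0]
force: [-0.6, 0.7, -3.9]
finger_gap: 0.118
gripper_force: 98.7
```

Emit:
{"op": "apply_moves", "data": {
  "claw": [-1,-1,-1,-1,-1],
  "travel": [
    [0,0,0.004],
    [0,0,0.008],
    [0,0,0.012],
    [0,0,0.014],
    [0,0,0.014]
  ],
  "turn": [
    [0,0,0],
    [0,0,0],
    [0,0,0],
    [0,0,0],
    [0,0,0]
  ]
}}

```text
t: 13.82
tcp_pos: [0.6154, 0.2334, 0.1409]
tool_rot: [1.0, -0.01, 0.0, -0.0]
force: [-3.2, -1.0, 6.4]
finger_gap: 0.112
gripper_force: 100.4
```

Emit:
{"op": "apply_moves", "data": {
  "claw": [-1,-1,-1,0,1],
  "travel": [
    [0,0,0.004],
    [0,0,0.006],
    [0,0,0.006],
    [0,0,0],
    [0,0,0]
  ],
  "turn": [
    [0,0,0],
    [0,0,0],
    [0,0,0],
    [0,0,0],
    [0,0,0]
  ],
  "newtons": 60
}}

```text
t: 14.23
tcp_pos: [0.6169, 0.2337, 0.1413]
tool_rot: [1.0, -0.01, 0.002, -0.001]
force: [0.4, -0.4, 0.2]
finger_gap: 0.387
gripper_force: 0.0
```

Emit:
{"op": "apply_moves", "data": {
  "claw": [1,1,1,1,1],
  "travel": [
    [0,0,0],
    [0,0,0],
    [0,0,0],
    [0,0,0],
    [0,0,-0.02]
  ],
  "turn": [
    [0,0,0],
    [0,0,0],
    [0,0,0],
    [0,0,0],
    [0,0,0]
  ]
}}

```text
t: 14.65
tcp_pos: [0.6126, 0.2327, 0.1506]
tool_rot: [1.0, -0.01, -0.005, 0.0]
force: [0.1, -0.3, -0.3]
finger_gap: 1.002
gripper_force: 0.0
```

Emit:
{"op": "apply_moves", "data": {
  "claw": [1,1,1,1,1],
  "travel": [
    [0,0,-0.03],
    [0,0,-0.06],
    [0,0,-0.1],
    [0,0,-0.12],
    [0,0,-0.12]
  ],
  "turn": [
    [0,0,0],
    [0,0,0],
    [0,0,0],
    [0,0,0],
    [0,0,0]
  ]
}}

```text
t: 15.07
tcp_pos: [0.618, 0.2338, 0.2549]
tool_rot: [1.0, -0.01, 0.004, -0.001]
force: [0.6, -0.2, 0.6]
finger_gap: 0.997
gripper_force: 0.0
```

```bash
python3 - <<'E'
from h import *
s=snap("side");P=pts(s);save(s,"side2.png")
for n,c,roi,z0,z1 in [("green","green",(290,270,385,330),.03,.06),("blue","blue",(275,210,300,235),.035,.05),("or","orange",(280,225,325,270),.035,.05)]:
    print(n,*rect(P,mask(s,c,roi,40),z0,z1))
plan([(560,170,240,30),(500,90,230,60),(444,14,200,92)])
cv2.imwrite("pics/c5.png",cv2.resize(s["pixels"][120:280,230:430],None,fx=3,fy=3,interpolation=cv2.INTER_CUBIC)[:,:,::-1])
E
```

```text
green 238 [ 492.6 -379.9] [48.9 63.1] 0.5 z 45.4
blue 135 [445.6  10.2] [47.7 68.5] 4.4 z 42.4
or 340 [ 455.6 -124.6] [ 62.4 171.8] 9.0 z 42.0
(560, 170, 240, 30) travel [-0.0692, 0.0808, 0.015] turn [-0.0003, -0.0012, -0.1731] rows 4.4
(500, 90, 230, 60) travel [-0.115, 0.0491, 0.0125] turn [0.0, 0.0, -0.1667] rows 4.2
(444, 14, 200, 92) travel [-0.1173, -0.0131, 0.0375] turn [0.0, 0.0, -0.1778] rows 4.5
```

View pics/c5.png

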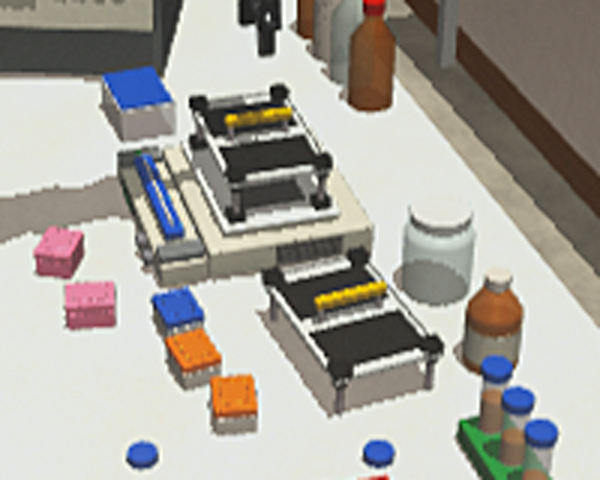

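The crop shows the frame seated in the platform cups, from (198,105) to (320,165), with its handle at (258,118). The second frame stands at (350,320), and the blue box (178,310) and orange boxes (192,352) and (233,400) have not moved.

Emit:
{"op": "apply_moves", "data": {
  "claw": [1,1,1,1,1],
  "travel": [
    [-0.069,0.081,0.015],
    [-0.069,0.081,0.015],
    [-0.069,0.081,0.015],
    [-0.069,0.081,0.015],
    [-0.069,0.081,0.015]
  ],
  "turn": [
    [0,0,-0.173],
    [0,0,-0.173],
    [0,0,-0.173],
    [0,0,-0.173],
    [0,0,-0.173]
  ]
}}

```text
t: 15.53
tcp_pos: [0.5566, 0.1686, 0.2359]
tool_rot: [0.965, 0.26, -0.003, -0.001]
force: [-0.3, 0.3, 0.1]
finger_gap: 1.0
gripper_force: 0.0
```

Emit:
{"op": "apply_moves", "data": {
  "claw": [1,1,1,1,1],
  "travel": [
    [-0.115,0.049,0.0125],
    [-0.115,0.049,0.0125],
    [-0.115,0.049,0.0125],
    [-0.115,0.049,0.0125],
    [-0.115,0.049,0.0125]
  ],
  "turn": [
    [0,0,-0.167],
    [0,0,-0.167],
    [0,0,-0.167],
    [0,0,-0.167],
    [0,0,-0.167]
  ]
}}

```text
t: 15.95
tcp_pos: [0.4962, 0.0886, 0.2263]
tool_rot: [0.865, 0.501, -0.002, -0.002]
force: [0.2, -0.1, 1.7]
finger_gap: 0.999
gripper_force: 0.0
```

Emit:
{"op": "apply_moves", "data": {
  "claw": [1,1,1,1,1],
  "travel": [
    [-0.117,-0.013,0.0375],
    [-0.117,-0.013,0.0375],
    [-0.117,-0.013,0.0375],
    [-0.117,-0.013,0.05],
    [-0.117,-0.013,0.08]
  ],
  "turn": [
    [0,0,-0.18],
    [0,0,-0.18],
    [0,0,-0.18],
    [0,0,-0.18],
    [0,0,-0.18]
  ]
}}

```text
t: 16.37
tcp_pos: [0.4424, 0.0127, 0.1642]
tool_rot: [0.691, 0.723, 0.0, -0.0]
force: [0.7, 0.2, -0.5]
finger_gap: 1.002
gripper_force: 0.0
```

```bash
python3 - <<'E'
from h import *
plan([(444.5,13,80,92.5),(444.5,13,12,92.5)])
E
```

```text
(444.5, 13, 80, 92.5) travel [0.0001, 0.0026, 0.1052] turn [0.0001, -0.0002, 0.0007] rows 2.0
(444.5, 13, 12, 92.5) travel [0.0, -0.0, 0.085] turn [0.0, 0.0, 0.0] rows 1.6
```

Emit:
{"op": "apply_moves", "data": {
  "claw": [1,1,1,1,1],
  "travel": [
    [0,0.0026,0.05],
    [0,0.0026,0.1],
    [0,0.0026,0.15],
    [0,0.0026,0.185],
    [0,0.0026,0.188]
  ],
  "turn": [
    [0,0,0],
    [0,0,0],
    [0,0,0],
    [0,0,0],
    [0,0,0]
  ]
}}

```text
t: 16.78
tcp_pos: [0.4402, 0.0148, 0.0086]
tool_rot: [0.692, 0.722, -0.003, -0.006]
force: [-0.4, -0.8, 0.4]
finger_gap: 0.999
gripper_force: 0.0
```

Emit:
{"op": "apply_moves", "data": {
  "claw": [1,-1,-1,-1,-1],
  "travel": [
    [0,0,0],
    [0,0,0],
    [0,0,0],
    [0,0,0],
    [0,0,0]
  ],
  "turn": [
    [0,0,0],
    [0,0,0],
    [0,0,0],
    [0,0,0],
    [0,0,0]
  ]
}}

```text
t: 17.2
tcp_pos: [0.446, 0.0138, 0.0161]
tool_rot: [0.692, 0.722, 0.001, 0.001]
force: [0.2, -0.7, 6.3]
finger_gap: 0.576
gripper_force: 61.8
```

Emit:
{"op": "apply_moves", "data": {
  "claw": [-1,-1,-1,-1,-1],
  "travel": [
    [0,0,0],
    [0,0,0],
    [0,0,0],
    [0,0,0],
    [0,0,0]
  ],
  "turn": [
    [0,0,0],
    [0,0,0],
    [0,0,0],
    [0,0,0],
    [0,0,0]
  ]
}}

```text
t: 17.62
tcp_pos: [0.446, 0.0138, 0.0161]
tool_rot: [0.692, 0.722, 0.001, 0.001]
force: [-0.0, 1.0, 6.8]
finger_gap: 0.573
gripper_force: 61.8
```

Emit:
{"op": "apply_moves", "data": {
  "claw": [-1,-1,-1,-1,-1],
  "travel": [
    [0,0,-0.04],
    [0,0,-0.09],
    [0,0,-0.14],
    [0,0,-0.19],
    [0,0,-0.24]
  ],
  "turn": [
    [0,0,0],
    [0,0,0],
    [0,0,0],
    [0,0,0],
    [0,0,0]
  ]
}}

```text
t: 18.03
tcp_pos: [0.4442, 0.014, 0.2092]
tool_rot: [0.692, 0.722, 0.0, 0.0]
force: [-0.1, -0.0, -1.3]
finger_gap: 0.573
gripper_force: 62.5
```

```bash
python3 - <<'E'
from h import *
plan([(530,100,230,89),(613,183,230,89),(613,183,170,89),(613,183,140,89)])
E
```

```text
(530, 100, 230, 89) travel [0.1028, 0.1118, -0.0258] turn [0.0002, -0.0002, 0.0192] rows 3.0
(613, 183, 230, 89) travel [0.1055, 0.1019, 0.0] turn [0.0, 0.0, 0.0] rows 2.8
(613, 183, 170, 89) travel [0.0, -0.0, 0.075] turn [0.0, 0.0, 0.0] rows 1.4
(613, 183, 140, 89) travel [0.0, -0.0, 0.0375] turn [0.0, 0.0, 0.0] rows 0.7
```

Emit:
{"op": "apply_moves", "data": {
  "claw": [-1,-1,-1,-1,-1],
  "travel": [
    [0.103,0.112,-0.026],
    [0.103,0.112,-0.026],
    [0.103,0.112,-0.026],
    [0.103,0.112,-0.026],
    [0.103,0.112,-0.026]
  ],
  "turn": [
    [0,0,0.019],
    [0,0,0.019],
    [0,0,0.019],
    [0,0,0.019],
    [0,0,0.019]
  ]
}}

```text
t: 18.45
tcp_pos: [0.532, 0.1013, 0.2286]
tool_rot: [0.712, 0.702, 0.001, 0.001]
force: [-0.4, -0.2, -0.7]
finger_gap: 0.571
gripper_force: 62.6
```

Emit:
{"op": "apply_moves", "data": {
  "claw": [-1,-1,-1,-1,-1],
  "travel": [
    [0.1055,0.102,0],
    [0.1055,0.102,0],
    [0.1055,0.102,0],
    [0.1055,0.102,0.03],
    [0.1055,0.102,0.05]
  ],
  "turn": [
    [0,0,0],
    [0,0,0],
    [0,0,0],
    [0,0,0],
    [0,0,0]
  ]
}}

```text
t: 18.87
tcp_pos: [0.6139, 0.1834, 0.1865]
tool_rot: [0.713, 0.702, 0.0, -0.0]
force: [-1.7, 0.4, -2.0]
finger_gap: 0.574
gripper_force: 62.7
```

Emit:
{"op": "apply_moves", "data": {
  "claw": [-1,-1,-1],
  "travel": [
    [0,0,0],
    [0,0,0],
    [0,0,0]
  ],
  "turn": [
    [0,0,0],
    [0,0,0],
    [0,0,0]
  ]
}}

```text
t: 19.12
tcp_pos: [0.6136, 0.1821, 0.1877]
tool_rot: [0.713, 0.701, 0.0, -0.001]
force: [0.6, -0.5, -0.6]
finger_gap: 0.572
gripper_force: 62.6
```

```bash
python3 - <<'E'
from h import *
s=snap("side");P=pts(s)
q=P[mask(s,"blue",(300,80,370,180),40)];q=q[(q[:,2]>.15)&(q[:,0]>.55)];print(len(q),q.min(0).round(3),q.max(0).round(3))
plan([(613,183,143,89)]);print(manip.sense()["tcp_pos"])
E
```

```text
194 [0.589 0.147 0.154] [0.896 0.759 0.221]
(613, 183, 143, 89) travel [0.0008, -0.0015, 0.0565] turn [0.0002, -0.0004, -0.0001] rows 1.1
[0.6141405  0.18228412 0.1882122 ]
```

Emit:
{"op": "apply_moves", "data": {
  "claw": [-1,-1,-1,-1,-1],
  "travel": [
    [0.004,-0.001,0.02],
    [0.004,-0.001,0.035],
    [0.004,-0.001,0.048],
    [0.004,-0.001,0.056],
    [0.004,-0.001,0.056]
  ],
  "turn": [
    [0,0,0],
    [0,0,0],
    [0,0,0],
    [0,0,0],
    [0,0,0]
  ]
}}

```text
t: 19.58
tcp_pos: [0.613, 0.1859, 0.1421]
tool_rot: [0.713, 0.701, -0.0, -0.001]
force: [-0.8, 0.2, 1.3]
finger_gap: 0.568
gripper_force: 62.6
```

Emit:
{"op": "apply_moves", "data": {
  "claw": [-1,-1],
  "travel": [
    [0,0,0.002],
    [0,0,0.002]
  ],
  "turn": [
    [0,0,0],
    [0,0,0]
  ]
}}

```text
t: 19.75
tcp_pos: [0.6132, 0.1859, 0.1418]
tool_rot: [0.713, 0.701, -0.0, -0.001]
force: [-3.6, -0.1, 7.0]
finger_gap: 0.572
gripper_force: 63.4
```

Emit:
{"op": "apply_moves", "data": {
  "claw": [0.5,0.5,1,1,1],
  "travel": [
    [0,0,0],
    [0,0,0],
    [0,0,0],
    [0,0,0],
    [0,0,0]
  ],
  "turn": [
    [0,0,0],
    [0,0,0],
    [0,0,0],
    [0,0,0],
    [0,0,0]
  ]
}}

```text
t: 20.17
tcp_pos: [0.6132, 0.1862, 0.1401]
tool_rot: [0.713, 0.701, -0.0, -0.001]
force: [0.2, 0.1, 0.0]
finger_gap: 1.002
gripper_force: 0.0
```

Emit:
{"op": "apply_moves", "data": {
  "claw": [1,1,1,1,1],
  "travel": [
    [0,0,-0.02],
    [0,0,-0.06],
    [0,0,-0.1],
    [0,0,-0.14],
    [0,0,-0.14]
  ],
  "turn": [
    [0,0,0],
    [0,0,0],
    [0,0,0],
    [0,0,0],
    [0,0,0]
  ]
}}

```text
t: 20.58
tcp_pos: [0.6175, 0.1868, 0.2598]
tool_rot: [0.713, 0.701, 0.006, 0.004]
force: [1.0, 0.4, -0.0]
finger_gap: 0.998
gripper_force: 0.0
```

```bash
python3 - <<'E'
from h import *
s=snap("side");P=pts(s);save(s,"side3.png")
print(rect(P,mask(s,"blue",(290,140,350,190),40),.155,.18))
cv2.imwrite("pics/c6.png",cv2.resize(s["pixels"][100:270,230:430],None,fx=3,fy=3,interpolation=cv2.INTER_CUBIC)[:,:,::-1])
plan([(620,100,250,60),(625,0,240,30),(627,-97,200,5.5)])
E
```

```text
(126, array([613. , 179.7]), array([53.3, 67.3]), 2.4, 'z', np.float64(167.6))
(620, 100, 250, 60) travel [-0.1081, 0.0068, 0.0082] turn [0.0024, -0.0014, 0.1613] rows 4.1
(625, 0, 240, 30) travel [-0.1051, 0.0679, 0.0125] turn [-0.0, -0.0, 0.1667] rows 4.2
(627, -97, 200, 5.5) travel [-0.0585, 0.1063, 0.05] turn [0.0, -0.0, 0.1361] rows 3.4
```

View pics/c6.png

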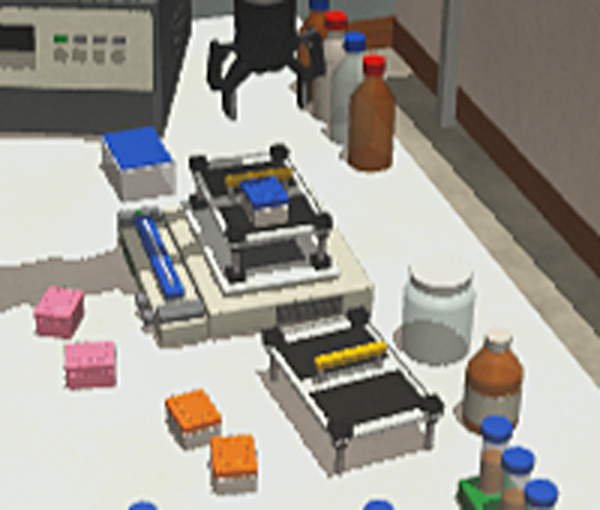

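The crop shows the blue box flat on the lower deck at (265,195). The second frame stands at (350,390) with its handle at (350,355).

```bash
python3 - <<'E'
from h import *
s=snap("top");np.savez("top3.npz",**s)
P=pts(s);print(rect(P,mask(s,"yellow",(320,155,380,205)),.08,.11))
for n,roi in [("or1",(320,225,354,262)),("or2",(354,220,392,265))]: print(n,*rect(P,mask(s,"orange",roi),.03,.05))
cv2.imwrite("pics/c7.png",cv2.resize(s["pixels"][145:225,305:400],None,fx=7,fy=7,interpolation=cv2.INTER_CUBIC)[:,:,::-1])
E
```

```text
(91, array([628.7, -96.5]), array([88.3, 11.2]), 5.4, 'z', np.float64(96.5))
or1 267 [439.4 -73.9] [46.4 60.4] 6.4 z 41.4
or2 266 [ 462.1 -168. ] [60.2 47.1] 77.3 z 41.3
```

View pics/c7.png

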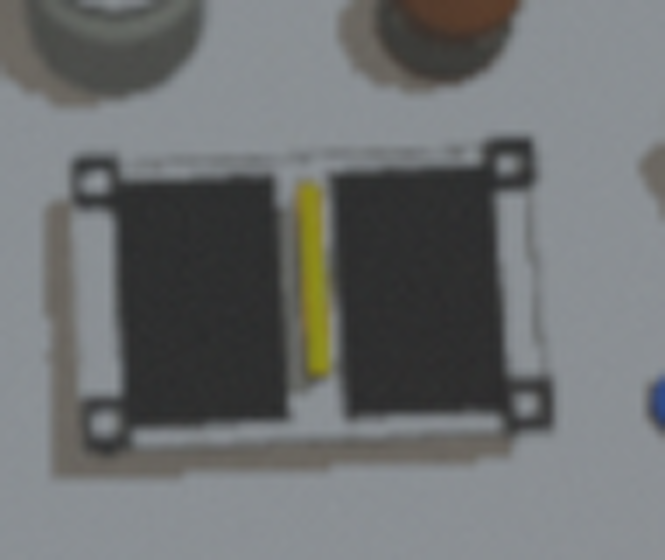

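The crop shows the second frame unmoved, with the handle from (310,185) to (318,375) and the cups at (96,181), (509,164), (106,424) and (529,402).

Emit:
{"op": "apply_moves", "data": {
  "claw": [1,1,1,1,1],
  "travel": [
    [-0.108,0.007,0.008],
    [-0.108,0.007,0.008],
    [-0.108,0.007,0.008],
    [-0.108,0.007,0.008],
    [-0.108,0.007,0.008]
  ],
  "turn": [
    [0,0,0.161],
    [0,0,0.161],
    [0,0,0.161],
    [0,0,0.161],
    [0,0,0.161]
  ]
}}

```text
t: 21.1
tcp_pos: [0.6162, 0.0985, 0.2435]
tool_rot: [0.867, 0.498, -0.002, -0.002]
force: [0.4, 0.2, 0.1]
finger_gap: 1.002
gripper_force: 0.0
```

Emit:
{"op": "apply_moves", "data": {
  "claw": [1,1,1,1,1],
  "travel": [
    [-0.105,0.068,0.0125],
    [-0.105,0.068,0.0125],
    [-0.105,0.068,0.0125],
    [-0.105,0.068,0.0125],
    [-0.105,0.068,0.0125]
  ],
  "turn": [
    [0,0,0.167],
    [0,0,0.167],
    [0,0,0.167],
    [0,0,0.167],
    [0,0,0.167]
  ]
}}

```text
t: 21.52
tcp_pos: [0.6218, -0.0012, 0.234]
tool_rot: [0.966, 0.258, -0.002, -0.001]
force: [-0.3, -0.2, 0.2]
finger_gap: 1.003
gripper_force: 0.0
```

Emit:
{"op": "apply_moves", "data": {
  "claw": [1,1,1,1,1],
  "travel": [
    [-0.0585,0.106,0.05],
    [-0.0585,0.106,0.05],
    [-0.0585,0.106,0.05],
    [-0.0585,0.106,0.06],
    [-0.0585,0.106,0.08]
  ],
  "turn": [
    [0,0,0.136],
    [0,0,0.136],
    [0,0,0.136],
    [0,0,0.136],
    [0,0,0.136]
  ]
}}

```text
t: 21.93
tcp_pos: [0.625, -0.0978, 0.1715]
tool_rot: [0.999, 0.049, 0.0, -0.0]
force: [0.7, 0.3, 0.1]
finger_gap: 1.002
gripper_force: 0.0
```

```bash
python3 - <<'E'
from h import *
plan([(628,-97,72,5.5)])
E
```

```text
(628, -97, 72, 5.5) travel [0.0037, -0.0005, 0.1244] turn [-0.0002, -0.0001, 0.0006] rows 2.4
```

Emit:
{"op": "apply_moves", "data": {
  "claw": [1,1,1,1,1],
  "travel": [
    [0.004,0,0.04],
    [0.004,0,0.08],
    [0.004,0,0.11],
    [0.004,0,0.123],
    [0.004,0,0.123]
  ],
  "turn": [
    [0,0,0],
    [0,0,0],
    [0,0,0],
    [0,0,0],
    [0,0,0]
  ],
  "newtons": 100
}}

```text
t: 22.35
tcp_pos: [0.625, -0.0948, 0.0698]
tool_rot: [0.999, 0.05, -0.004, -0.002]
force: [-0.5, 0.3, 0.7]
finger_gap: 1.005
gripper_force: 0.0
```

Emit:
{"op": "apply_moves", "data": {
  "claw": [-1,-1,-1,-1,-1],
  "travel": [
    [0,0,0],
    [0,0,0],
    [0,0,0],
    [0,0,0],
    [0,0,0]
  ],
  "turn": [
    [0,0,0],
    [0,0,0],
    [0,0,0],
    [0,0,0],
    [0,0,0]
  ]
}}

```text
t: 22.77
tcp_pos: [0.6282, -0.0969, 0.0746]
tool_rot: [0.999, 0.048, 0.001, -0.0]
force: [0.1, 0.2, 0.2]
finger_gap: 0.304
gripper_force: 0.0
```

Emit:
{"op": "apply_moves", "data": {
  "claw": [-1,-1,-1,-1,-1],
  "travel": [
    [0,0,0],
    [0,0,0],
    [0,0,0],
    [0,0,0],
    [0,0,0]
  ],
  "turn": [
    [0,0,0],
    [0,0,0],
    [0,0,0],
    [0,0,0],
    [0,0,0]
  ]
}}

```text
t: 23.18
tcp_pos: [0.628, -0.0965, 0.0744]
tool_rot: [0.999, 0.048, 0.0, -0.0]
force: [-0.6, 1.2, 6.3]
finger_gap: 0.115
gripper_force: 97.8
```

Emit:
{"op": "apply_moves", "data": {
  "claw": [-1,-1,-1,-1,-1],
  "travel": [
    [0,0,-0.02],
    [0,0,-0.05],
    [0,0,-0.08],
    [0,0,-0.11],
    [0,0,-0.14]
  ],
  "turn": [
    [0,0,0],
    [0,0,0],
    [0,0,0],
    [0,0,0],
    [0,0,0]
  ]
}}

```text
t: 23.6
tcp_pos: [0.6265, -0.0965, 0.1851]
tool_rot: [0.999, 0.048, -0.002, -0.001]
force: [0.2, 0.3, -3.6]
finger_gap: 0.116
gripper_force: 98.0
```

Emit:
{"op": "apply_moves", "data": {
  "claw": [-1,-1,-1,-1,-1],
  "travel": [
    [0,0,-0.04],
    [0,0,-0.08],
    [0,0,-0.12],
    [0,0,-0.14],
    [0,0,-0.14]
  ],
  "turn": [
    [0,0,0],
    [0,0,0],
    [0,0,0],
    [0,0,0],
    [0,0,0]
  ]
}}

```text
t: 24.02
tcp_pos: [0.6296, -0.0975, 0.3015]
tool_rot: [0.999, 0.048, 0.003, 0.001]
force: [1.5, -0.5, -3.4]
finger_gap: 0.116
gripper_force: 98.2
```

```bash
python3 - <<'E'
from h import *
plan([(616,60,300,2),(616,220,300,-1)])
E
```

```text
(616, 60, 300, 2) travel [0.002, -0.1976, 0.0014] turn [0.0007, -0.0021, 0.0195] rows 3.8
(616, 220, 300, -1) travel [0.007, -0.1999, -0.0] turn [0.0, -0.0, 0.0167] rows 3.8
```

Emit:
{"op": "apply_moves", "data": {
  "claw": [-1,-1,-1,-1,-1],
  "travel": [
    [0.002,-0.05,0],
    [0.002,-0.1,0],
    [0.002,-0.15,0],
    [0.002,-0.198,0],
    [0.002,-0.198,0]
  ],
  "turn": [
    [0,0,0.01],
    [0,0,0.0195],
    [0,0,0.0195],
    [0,0,0.0195],
    [0,0,0.0195]
  ]
}}

```text
t: 24.43
tcp_pos: [0.6106, 0.0687, 0.2944]
tool_rot: [1.0, 0.021, -0.004, -0.004]
force: [-0.8, -0.5, -3.4]
finger_gap: 0.111
gripper_force: 98.5
```

Emit:
{"op": "apply_moves", "data": {
  "claw": [-1,-1,-1,-1,-1],
  "travel": [
    [0.007,-0.05,0],
    [0.007,-0.1,0],
    [0.007,-0.15,0],
    [0.007,-0.2,0],
    [0.007,-0.212,0]
  ],
  "turn": [
    [0,0,0.017],
    [0,0,0.017],
    [0,0,0.017],
    [0,0,0.017],
    [0,0,0.017]
  ]
}}

```text
t: 24.85
tcp_pos: [0.6113, 0.2367, 0.2945]
tool_rot: [1.0, -0.007, -0.003, -0.002]
force: [0.2, 0.5, -2.7]
finger_gap: 0.114
gripper_force: 98.9
```

Emit:
{"op": "apply_moves", "data": {
  "claw": [-1,-1,-1,-1,-1],
  "travel": [
    [0,0,0.03],
    [0,0,0.06],
    [0,0,0.07],
    [0,0,0.07],
    [0,0,0.07]
  ],
  "turn": [
    [0,0,0],
    [0,0,0],
    [0,0,0],
    [0,0,0],
    [0,0,0]
  ]
}}

```text
t: 25.27
tcp_pos: [0.6132, 0.2301, 0.2402]
tool_rot: [1.0, -0.01, -0.002, -0.0]
force: [0.6, -0.3, -2.9]
finger_gap: 0.112
gripper_force: 98.8
```

```bash
python3 - <<'E'
from h import *
plan([(615.5,233.3,238,-1)])
s=snap("top");np.savez("top4.npz",**s)
cv2.imwrite("pics/c8.png",cv2.resize(s["pixels"][130:250,190:310],None,fx=5,fy=5,interpolation=cv2.INTER_CUBIC)[:,:,::-1])
E
```

```text
(615.5, 233.3, 238, -1) travel [0.0028, -0.004, 0.0027] turn [-0.0001, 0.0013, -0.0005] rows 0.1
```

View pics/c8.png

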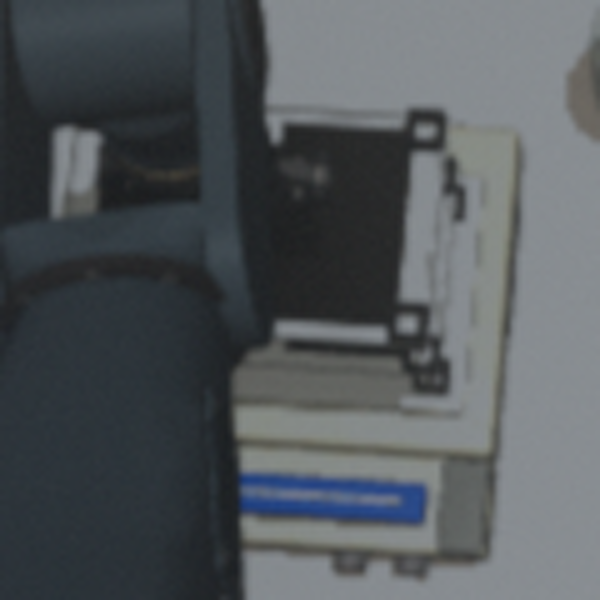

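The crop shows the held frame's right cups at (426,131) and (407,325). The lower frame's cup behind is at about (421,355).

```bash
python3 - <<'E'
from h import *
s=np.load("top4.npz");p=manip.sense()["tcp_pos"]*1000;z=(p[2]-.5)/1000
a,b=[ray(s,190+x/5-.4,130+y/5-.4,z)[:2]*1000 for x,y in [(426,131),(407,325)]]
e=(a-b)/np.linalg.norm(a-b);n=np.array([-e[1],e[0]]);c=(a+b)/2+98*n
print(np.linalg.norm(a-b),"yaw",np.degrees(np.arctan2(e[1],e[0])),"centre",c,"tcp",p,c-p[:2])
print("lower cup",ray(s,190+421/5-.4,130+355/5-.4,.140)*1000)
plan([(*(np.array([614,233.2])-(c-p[:2])),230,-1)])
E
```

```text
115.92550316371654 yaw -1.4936276468801708 centre [611.71955201 229.79743019] tcp [614.23387552 230.25502384 241.63147369] [-2.5143235  -0.45759365]
lower cup [555.01250403 136.62834063 140.        ]
(np.float64(616.5143235049064), np.float64(233.6575936450097), 230, -1) travel [0.0028, -0.0043, 0.0145] turn [-0.0003, 0.0003, -0.0006] rows 0.3
```

Emit:
{"op": "apply_moves", "data": {
  "claw": [-1,-1,-1,-1,-1],
  "travel": [
    [0.0025,-0.0042,0.008],
    [0.0025,-0.0042,0.016],
    [0.0025,-0.0042,0.02],
    [0.0025,-0.0042,0.02],
    [0.0025,-0.0042,0.02]
  ],
  "turn": [
    [0,0,0],
    [0,0,0],
    [0,0,0],
    [0,0,0],
    [0,0,0]
  ]
}}

```text
t: 25.73
tcp_pos: [0.6156, 0.2339, 0.2254]
tool_rot: [1.0, -0.009, -0.001, -0.0]
force: [0.3, -0.7, -4.5]
finger_gap: 0.115
gripper_force: 98.9
```

Emit:
{"op": "apply_moves", "data": {
  "claw": [-1,-1],
  "travel": [
    [0,0,0],
    [0,0,0]
  ],
  "turn": [
    [0,0,0],
    [0,0,0]
  ]
}}

```text
t: 25.9
tcp_pos: [0.616, 0.2341, 0.226]
tool_rot: [1.0, -0.009, -0.0, -0.001]
force: [-0.0, -0.4, -3.5]
finger_gap: 0.118
gripper_force: 98.9
```

```bash
python3 - <<'E'
from h import *
plan([(615.7,233.4,200,-1)]);print(manip.sense()["tcp_pos"],manip.sense()["tool_rot"])
E
```

```text
(615.7, 233.4, 200, -1) travel [-0.0003, 0.0009, 0.0324] turn [-0.0004, 0.0001, -0.0004] rows 0.6
[0.61596834 0.23405902 0.22595673] [ 9.99956492e-01 -9.30808879e-03 -2.18520102e-04 -5.70603838e-04]
```

Emit:
{"op": "apply_moves", "data": {
  "claw": [-1,-1,-1,-1,-1],
  "travel": [
    [0,0.0008,0.006],
    [0,0.0008,0.012],
    [0,0.0008,0.018],
    [0,0.0008,0.024],
    [0,0.0008,0.028]
  ],
  "turn": [
    [0,0,0],
    [0,0,0],
    [0,0,0],
    [0,0,0],
    [0,0,0]
  ]
}}

```text
t: 26.32
tcp_pos: [0.6152, 0.2333, 0.202]
tool_rot: [1.0, -0.009, -0.001, -0.0]
force: [-0.6, -0.3, -3.7]
finger_gap: 0.116
gripper_force: 98.9
```

Emit:
{"op": "apply_moves", "data": {
  "claw": [-1,-1,-1,-1],
  "travel": [
    [0,0,0.004],
    [0,0,0.006],
    [0,0,0.008],
    [0,0,0.008]
  ],
  "turn": [
    [0,0,0],
    [0,0,0],
    [0,0,0],
    [0,0,0]
  ]
}}

```text
t: 26.65
tcp_pos: [0.6157, 0.2335, 0.1999]
tool_rot: [1.0, -0.009, 0.0, -0.0]
force: [-4.3, -1.0, 10.7]
finger_gap: 0.116
gripper_force: 100.9
```

Emit:
{"op": "apply_moves", "data": {
  "claw": [-1,-1,0,1,1],
  "travel": [
    [0,0,0.004],
    [0,0,0.004],
    [0,0,0],
    [0,0,0],
    [0,0,0]
  ],
  "turn": [
    [0,0,0],
    [0,0,0],
    [0,0,0],
    [0,0,0],
    [0,0,0]
  ],
  "newtons": 60
}}

```text
t: 27.07
tcp_pos: [0.6164, 0.2336, 0.1975]
tool_rot: [1.0, -0.009, 0.001, -0.001]
force: [-0.3, 0.3, 0.2]
finger_gap: 0.538
gripper_force: 0.0
```

Emit:
{"op": "apply_moves", "data": {
  "claw": [1,1,1,1,1],
  "travel": [
    [0,0,0],
    [0,0,0],
    [0,0,0],
    [0,0,0],
    [0,0,-0.02]
  ],
  "turn": [
    [0,0,0],
    [0,0,0],
    [0,0,0],
    [0,0,0],
    [0,0,0]
  ]
}}

```text
t: 27.48
tcp_pos: [0.6135, 0.2329, 0.2092]
tool_rot: [1.0, -0.009, -0.004, 0.0]
force: [-0.4, 0.3, -0.5]
finger_gap: 0.997
gripper_force: 0.0
```

Emit:
{"op": "apply_moves", "data": {
  "claw": [1,1,1,1,1],
  "travel": [
    [0,0,-0.03],
    [0,0,-0.06],
    [0,0,-0.1],
    [0,0,-0.12],
    [0,0,-0.12]
  ],
  "turn": [
    [0,0,0],
    [0,0,0],
    [0,0,0],
    [0,0,0],
    [0,0,0]
  ]
}}

```text
t: 27.9
tcp_pos: [0.6184, 0.2339, 0.3139]
tool_rot: [1.0, -0.009, 0.004, -0.002]
force: [1.4, 0.5, -0.0]
finger_gap: 1.005
gripper_force: 0.0
```

```bash
python3 - <<'E'
from h import *
s=snap("side");P=pts(s);save(s,"side4.png")
for n,c,roi,z0,z1 in [("green","green",(290,270,385,330),.03,.06),("or1","orange",(270,225,301,252),.035,.05),("or2","orange",(298,238,330,275),.035,.05)]:
    print(n,*rect(P,mask(s,c,roi,40),z0,z1))
cv2.imwrite("pics/c9.png",cv2.resize(s["pixels"][100:310,230:430],None,fx=2.8,fy=2.8,interpolation=cv2.INTER_CUBIC)[:,:,::-1])
plan([(560,145,310,30),(500,50,270,60),(455,-30,220,90),(440,-74,150,97)])
E
```

```text
green 238 [ 493. -381.] [63.3 50.8] 87.2 z 45.5
or1 154 [441.1 -97.2] [ 50.6 101.4] 3.7 z 42.5
or2 196 [ 467.4 -150.5] [112.   49.5] 80.8 z 42.1
(560, 145, 310, 30) travel [-0.0693, 0.112, 0.0008] turn [-0.0003, -0.0014, -0.1726] rows 4.3
(500, 50, 270, 60) travel [-0.1243, 0.0653, 0.05] turn [0.0, 0.0, -0.1667] rows 4.2
(455, -30, 220, 90) travel [-0.1147, 0.0013, 0.0625] turn [-0.0, 0.0, -0.1667] rows 4.2
(440, -74, 150, 97) travel [-0.055, -0.0188, 0.0875] turn [0.0, 0.0, -0.0389] rows 2.0
```

View pics/c9.png

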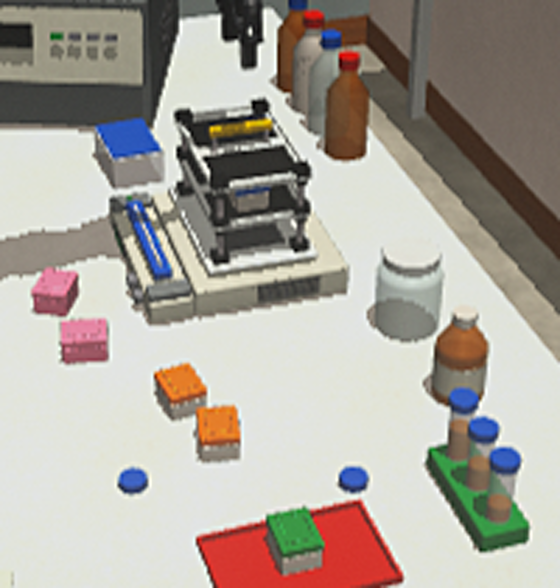

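The crop shows the upper frame seated on the lower one, with its handle at (240,128) and the blue box visible below at (250,195). The orange boxes are at (180,388) and (218,430), and the green box is in the tray at (296,540).

Emit:
{"op": "apply_moves", "data": {
  "claw": [1,1,1,1,1],
  "travel": [
    [-0.069,0.112,0],
    [-0.069,0.112,0],
    [-0.069,0.112,0],
    [-0.069,0.112,0],
    [-0.069,0.112,0]
  ],
  "turn": [
    [0,0,-0.173],
    [0,0,-0.173],
    [0,0,-0.173],
    [0,0,-0.173],
    [0,0,-0.173]
  ]
}}

```text
t: 28.37
tcp_pos: [0.557, 0.1433, 0.3068]
tool_rot: [0.965, 0.261, -0.003, -0.001]
force: [-0.4, 0.4, 0.1]
finger_gap: 1.001
gripper_force: 0.0
```

```bash
python3 - <<'E'
from h import *
s=snap("top");P=pts(s);np.savez("top5.npz",**s)
for n,roi in [("or1",(315,220,354,270)),("or2",(354,215,395,270))]: print(n,*rect(P,mask(s,"orange",roi),.03,.05))
E
```

```text
or1 267 [439.6 -73.7] [46.5 60.1] 7.5 z 41.4
or2 261 [ 462.  -168.1] [59.7 47.3] 78.0 z 41.4
```

Emit:
{"op": "apply_moves", "data": {
  "claw": [1,1,1,1,1],
  "travel": [
    [-0.124,0.065,0.05],
    [-0.124,0.065,0.05],
    [-0.124,0.065,0.05],
    [-0.124,0.065,0.05],
    [-0.124,0.065,0.05]
  ],
  "turn": [
    [0,0,-0.167],
    [0,0,-0.167],
    [0,0,-0.167],
    [0,0,-0.167],
    [0,0,-0.167]
  ]
}}

```text
t: 28.83
tcp_pos: [0.4963, 0.0489, 0.2662]
tool_rot: [0.865, 0.501, -0.003, -0.003]
force: [0.3, -0.3, -0.3]
finger_gap: 1.001
gripper_force: 0.0
```

Emit:
{"op": "apply_moves", "data": {
  "claw": [1,1,1,1,1],
  "travel": [
    [-0.115,0.001,0.0625],
    [-0.115,0.001,0.0625],
    [-0.115,0.001,0.0625],
    [-0.115,0.001,0.0625],
    [-0.115,0.001,0.0625]
  ],
  "turn": [
    [0,0,-0.167],
    [0,0,-0.167],
    [0,0,-0.167],
    [0,0,-0.167],
    [0,0,-0.167]
  ]
}}

```text
t: 29.25
tcp_pos: [0.4516, -0.0306, 0.2164]
tool_rot: [0.706, 0.709, -0.001, -0.003]
force: [0.5, 0.1, 0.0]
finger_gap: 0.998
gripper_force: 0.0
```

Emit:
{"op": "apply_moves", "data": {
  "claw": [1,1,1,1],
  "travel": [
    [-0.055,-0.019,0.0875],
    [-0.055,-0.019,0.0875],
    [-0.055,-0.019,0.0875],
    [-0.055,-0.019,0.0875]
  ],
  "turn": [
    [0,0,-0.039],
    [0,0,-0.039],
    [0,0,-0.039],
    [0,0,-0.039]
  ]
}}

```text
t: 29.58
tcp_pos: [0.4366, -0.0737, 0.1463]
tool_rot: [0.663, 0.749, -0.001, -0.004]
force: [-0.2, -0.7, 1.1]
finger_gap: 1.0
gripper_force: 0.0
```

```bash
python3 - <<'E'
from h import *
plan([(440.5,-74,13,97)])
E
```

```text
(440.5, -74, 13, 97) travel [-0.0018, 0.006, 0.1666] turn [-0.0024, -0.0016, 0.0001] rows 3.2
```

Emit:
{"op": "apply_moves", "data": {
  "claw": [1,1,1,1,1],
  "travel": [
    [-0.001,0.003,0.05],
    [-0.001,0.003,0.1],
    [-0.001,0.003,0.14],
    [-0.001,0.003,0.166],
    [-0.001,0.003,0.166]
  ],
  "turn": [
    [0,0,0],
    [0,0,0],
    [0,0,0],
    [0,0,0],
    [0,0,0]
  ]
}}

```text
t: 30.0
tcp_pos: [0.4402, -0.0731, 0.0133]
tool_rot: [0.661, 0.75, -0.001, -0.003]
force: [0.1, -0.4, -0.4]
finger_gap: 0.998
gripper_force: 0.0
```

Emit:
{"op": "apply_moves", "data": {
  "claw": [1,-1,-1,-1,-1],
  "travel": [
    [0,0,0],
    [0,0,0],
    [0,0,0],
    [0,0,0],
    [0,0,0]
  ],
  "turn": [
    [0,0,0],
    [0,0,0],
    [0,0,0],
    [0,0,0],
    [0,0,0]
  ]
}}

```text
t: 30.42
tcp_pos: [0.4424, -0.0747, 0.0178]
tool_rot: [0.661, 0.75, 0.001, 0.001]
force: [1.3, 0.7, 6.6]
finger_gap: 0.571
gripper_force: 62.0
```

Emit:
{"op": "apply_moves", "data": {
  "claw": [-1,-1,-1,-1,-1],
  "travel": [
    [0,0,0],
    [0,0,0],
    [0,0,0],
    [0,0,0],
    [0,0,0]
  ],
  "turn": [
    [0,0,0],
    [0,0,0],
    [0,0,0],
    [0,0,0],
    [0,0,0]
  ]
}}

```text
t: 30.83
tcp_pos: [0.4424, -0.0747, 0.0178]
tool_rot: [0.661, 0.75, 0.001, 0.001]
force: [0.4, 0.9, 7.6]
finger_gap: 0.571
gripper_force: 61.9
```

Emit:
{"op": "apply_moves", "data": {
  "claw": [-1,-1,-1,-1,-1],
  "travel": [
    [0,0,-0.04],
    [0,0,-0.09],
    [0,0,-0.14],
    [0,0,-0.19],
    [0,0,-0.24]
  ],
  "turn": [
    [0,0,0],
    [0,0,0],
    [0,0,0],
    [0,0,0],
    [0,0,0]
  ]
}}

```text
t: 31.25
tcp_pos: [0.4406, -0.0742, 0.2107]
tool_rot: [0.661, 0.75, 0.0, -0.0]
force: [1.2, 0.1, -1.4]
finger_gap: 0.57
gripper_force: 63.1
```

```bash
python3 - <<'E'
from h import *
plan([(480,20,285,93),(540,150,290,89),(615,283,290,89),(615,283,245,89)])
E
```

```text
(480, 20, 285, 93) travel [0.1107, 0.0636, -0.0928] turn [-0.0001, -0.0002, 0.0233] rows 3.0
(540, 150, 290, 89) travel [0.1584, 0.0834, -0.0062] turn [0.0, -0.0, 0.0222] rows 3.4
(615, 283, 290, 89) travel [0.1679, 0.0908, 0.0] turn [0.0, 0.0, 0.0] rows 3.7
(615, 283, 245, 89) travel [0.0, -0.0, 0.0562] turn [0.0, 0.0, 0.0] rows 1.1
```

Emit:
{"op": "apply_moves", "data": {
  "claw": [-1,-1,-1,-1,-1],
  "travel": [
    [0.11,0.063,-0.095],
    [0.11,0.063,-0.095],
    [0.11,0.063,-0.095],
    [0.11,0.063,-0.095],
    [0.11,0.063,-0.095]
  ],
  "turn": [
    [0,0,0.023],
    [0,0,0.023],
    [0,0,0.023],
    [0,0,0.023],
    [0,0,0.023]
  ]
}}

```text
t: 31.67
tcp_pos: [0.4812, 0.0204, 0.2864]
tool_rot: [0.687, 0.727, 0.001, 0.002]
force: [0.4, 0.1, -1.4]
finger_gap: 0.574
gripper_force: 63.3
```

Emit:
{"op": "apply_moves", "data": {
  "claw": [-1,-1,-1,-1,-1],
  "travel": [
    [0.158,0.083,-0.006],
    [0.158,0.083,-0.006],
    [0.158,0.083,-0.006],
    [0.158,0.083,-0.006],
    [0.158,0.083,-0.006]
  ],
  "turn": [
    [0,0,0.022],
    [0,0,0.022],
    [0,0,0.022],
    [0,0,0.022],
    [0,0,0.022]
  ]
}}

```text
t: 32.08
tcp_pos: [0.5403, 0.1509, 0.2876]
tool_rot: [0.712, 0.703, -0.0, -0.001]
force: [0.2, 0.0, -2.4]
finger_gap: 0.57
gripper_force: 63.2
```

Emit:
{"op": "apply_moves", "data": {
  "claw": [-1,-1,-1,-1,-1],
  "travel": [
    [0.168,0.091,0],
    [0.168,0.091,0],
    [0.168,0.091,0],
    [0.168,0.091,0],
    [0.168,0.091,0.03]
  ],
  "turn": [
    [0,0,0],
    [0,0,0],
    [0,0,0],
    [0,0,0],
    [0,0,0]
  ]
}}

```text
t: 32.5
tcp_pos: [0.6196, 0.2856, 0.2682]
tool_rot: [0.712, 0.702, 0.006, 0.002]
force: [1.3, 0.0, -1.0]
finger_gap: 0.571
gripper_force: 63.3
```

Emit:
{"op": "apply_moves", "data": {
  "claw": [-1,-1,-1],
  "travel": [
    [0,0,0],
    [0,0,0],
    [0,0,0]
  ],
  "turn": [
    [0,0,0],
    [0,0,0],
    [0,0,0]
  ]
}}

```text
t: 32.75
tcp_pos: [0.6141, 0.2799, 0.2644]
tool_rot: [0.713, 0.701, -0.001, -0.001]
force: [0.4, -0.6, -1.4]
finger_gap: 0.572
gripper_force: 63.1
```

```bash
python3 - <<'E'
from h import *
s=snap("side");P=pts(s);q=P[mask(s,"orange",(290,80,370,170),40)];q=q[(q[:,2]>.2)&(q[:,0]>.55)&(q[:,0]<.68)&(q[:,1]<.34)];print(len(q),q.min(0).round(3),q.max(0).round(3))
plan([(615,283,204,89)]);print(manip.sense()["tcp_pos"])
E
```

```text
111 [0.588 0.231 0.206] [0.656 0.301 0.296]
(615, 283, 204, 89) travel [0.0035, 0.0005, 0.0766] turn [-0.0005, -0.0001, 0.0] rows 1.5
[0.61462488 0.28018718 0.26530548]
```

```bash
python3 - <<'E'
from h import *
s=snap("side");P=pts(s);m=mask(s,"orange",(290,80,370,170),40);print(rect(P,m,.275,.31));q=P[m];q=q[(q[:,2]>.24)&(q[:,2]<.31)];print(len(q),q.min(0),q.max(0))
print(manip.sense()["tcp_pos"])
E
```

```text
(104, array([614.5, 271.4]), array([64.5, 46.4]), 85.1, 'z', np.float64(289.3))
106 [0.58887307 0.23799778 0.27220106] [0.63679112 0.30240891 0.29753116]
[0.61494444 0.28048079 0.26587674]
```

Emit:
{"op": "apply_moves", "data": {
  "claw": [-1,-1,-1,-1,-1],
  "travel": [
    [0.006,0,0.02],
    [0.006,0,0.04],
    [0.006,0,0.058],
    [0.006,0,0.072],
    [0.006,0,0.078]
  ],
  "turn": [
    [0,0,0],
    [0,0,0],
    [0,0,0],
    [0,0,0],
    [0,0,0]
  ]
}}

```text
t: 33.27
tcp_pos: [0.6145, 0.2861, 0.2028]
tool_rot: [0.713, 0.701, -0.0, -0.001]
force: [-6.6, -2.0, 18.9]
finger_gap: 0.574
gripper_force: 65.7
```

Emit:
{"op": "apply_moves", "data": {
  "claw": [-1,-1],
  "travel": [
    [0,0,0.001],
    [0,0,0.001]
  ],
  "turn": [
    [0,0,0],
    [0,0,0]
  ]
}}

```text
t: 33.43
tcp_pos: [0.6149, 0.2863, 0.2033]
tool_rot: [0.713, 0.701, 0.0, -0.0]
force: [-0.7, -0.6, 1.5]
finger_gap: 0.573
gripper_force: 63.5
```

Emit:
{"op": "apply_moves", "data": {
  "claw": [0.5,0.5,1,1,1],
  "travel": [
    [0,0,0],
    [0,0,0],
    [0,0,0],
    [0,0,0],
    [0,0,0]
  ],
  "turn": [
    [0,0,0],
    [0,0,0],
    [0,0,0],
    [0,0,0],
    [0,0,0]
  ]
}}

```text
t: 33.85
tcp_pos: [0.6149, 0.2869, 0.2017]
tool_rot: [0.713, 0.702, 0.0, -0.001]
force: [1.1, 1.3, -0.6]
finger_gap: 1.002
gripper_force: 0.0
```

Emit:
{"op": "apply_moves", "data": {
  "claw": [1,1,1,1,1],
  "travel": [
    [0,0,-0.02],
    [0,0,-0.06],
    [0,0,-0.1],
    [0,0,-0.12],
    [0,0,-0.12]
  ],
  "turn": [
    [0,0,0],
    [0,0,0],
    [0,0,0],
    [0,0,0],
    [0,0,0]
  ]
}}

```text
t: 34.27
tcp_pos: [0.6175, 0.2877, 0.3032]
tool_rot: [0.712, 0.702, 0.005, 0.002]
force: [0.5, 0.3, 0.3]
finger_gap: 1.001
gripper_force: 0.0
```

```bash
python3 - <<'E'
from h import *
s=snap("side");P=pts(s);save(s,"side6.png");m=mask(s,"orange",(290,80,370,170),40);print(rect(P,m,.21,.24));print(rect(P,mask(s,"yellow",(290,120,370,170)),.2,.25))
q=P[m];q=q[(q[:,2]>.2)&(q[:,2]<.3)];print(len(q),np.percentile(q,[2,50,98],axis=0).round(3))
print(rect(P,mask(s,"orange",(290,225,340,275),40),.035,.05))
plan([(540,130,300,85),(490,-20,280,80),(462,-168,230,78),(462,-168,120,78)])
E
```

```text
(111, array([614.5, 274.8]), array([57.1, 90.8]), 11.9, 'z', np.float64(227.4))
(45, array([618.9, 229.5]), array([86.5, 13.4]), 2.1, 'z', np.float64(222.7))
112 [[0.591 0.235 0.213]
 [0.613 0.272 0.227]
 [0.639 0.31  0.234]]
(169, array([ 464.4, -172.4]), array([65.4, 48.5]), 79.3, 'z', np.float64(42.4))
(540, 130, 300, 85) travel [-0.198, -0.0922, -0.0006] turn [0.0013, -0.0009, 0.0229] rows 4.2
(490, -20, 280, 80) travel [-0.1922, -0.0459, 0.025] turn [-0.0, -0.0, 0.0278] rows 3.8
(462, -168, 230, 78) travel [-0.1883, -0.0023, 0.0625] turn [0.0, -0.0, 0.0111] rows 3.8
(462, -168, 120, 78) travel [0.0, -0.0, 0.1375] turn [0.0, 0.0, 0.0] rows 2.6
```

Emit:
{"op": "apply_moves", "data": {
  "claw": [1,1,1,1,1],
  "travel": [
    [-0.198,-0.092,0],
    [-0.198,-0.092,0],
    [-0.198,-0.092,0],
    [-0.198,-0.092,0],
    [-0.198,-0.092,0]
  ],
  "turn": [
    [0,0,0.023],
    [0,0,0.023],
    [0,0,0.023],
    [0,0,0.023],
    [0,0,0.023]
  ]
}}

```text
t: 34.73
tcp_pos: [0.5342, 0.1252, 0.2953]
tool_rot: [0.739, 0.674, -0.004, -0.002]
force: [-0.1, 0.9, 0.0]
finger_gap: 1.001
gripper_force: 0.0
```

Emit:
{"op": "apply_moves", "data": {
  "claw": [1,1,1,1,1],
  "travel": [
    [-0.192,-0.046,0.025],
    [-0.192,-0.046,0.025],
    [-0.192,-0.046,0.025],
    [-0.192,-0.046,0.025],
    [-0.192,-0.046,0.025]
  ],
  "turn": [
    [0,0,0.028],
    [0,0,0.028],
    [0,0,0.028],
    [0,0,0.028],
    [0,0,0.028]
  ]
}}

```text
t: 35.15
tcp_pos: [0.4859, -0.0243, 0.2752]
tool_rot: [0.768, 0.64, -0.003, -0.002]
force: [-0.2, 0.3, -0.5]
finger_gap: 1.005
gripper_force: 0.0
```

Emit:
{"op": "apply_moves", "data": {
  "claw": [1,1,1,1,1],
  "travel": [
    [-0.188,-0.002,0.0625],
    [-0.188,-0.002,0.0625],
    [-0.188,-0.002,0.0625],
    [-0.188,-0.002,0.0625],
    [-0.188,-0.002,0.0625]
  ],
  "turn": [
    [0,0,0.011],
    [0,0,0.011],
    [0,0,0.011],
    [0,0,0.011],
    [0,0,0.011]
  ]
}}

```text
t: 35.57
tcp_pos: [0.4597, -0.1719, 0.2245]
tool_rot: [0.779, 0.627, -0.001, -0.002]
force: [-0.6, 0.8, -0.3]
finger_gap: 0.997
gripper_force: 0.0
```

Emit:
{"op": "apply_moves", "data": {
  "claw": [1,1,1,1,1],
  "travel": [
    [0,0,0.05],
    [0,0,0.1],
    [0,0,0.13],
    [0,0,0.13],
    [0,0,0.13]
  ],
  "turn": [
    [0,0,0],
    [0,0,0],
    [0,0,0],
    [0,0,0],
    [0,0,0]
  ]
}}

```text
t: 35.98
tcp_pos: [0.4601, -0.1664, 0.122]
tool_rot: [0.777, 0.629, -0.001, -0.003]
force: [-0.6, 0.7, 0.9]
finger_gap: 1.002
gripper_force: 0.0
```

```bash
python3 - <<'E'
from h import *
s=snap("side");P=pts(s);print(rect(P,mask(s,"orange",(290,225,340,275),40),.035,.05))
plan([(462.5,-168.5,13,78)])
E
```

```text
(172, array([ 464.3, -173.6]), array([69.3, 48.9]), 78.2, 'z', np.float64(41.9))
(462.5, -168.5, 13, 78) travel [-0.0014, 0.0022, 0.138] turn [-0.0006, -0.0004, -0.0] rows 2.6
```

Emit:
{"op": "apply_moves", "data": {
  "claw": [1,1,1,1,1],
  "travel": [
    [-0.0014,0.002,0.05],
    [-0.0014,0.002,0.1],
    [-0.0014,0.002,0.125],
    [-0.0014,0.002,0.135],
    [-0.0014,0.002,0.135]
  ],
  "turn": [
    [0,0,0],
    [0,0,0],
    [0,0,0],
    [0,0,0],
    [0,0,0]
  ]
}}

```text
t: 36.45
tcp_pos: [0.4625, -0.1691, 0.0153]
tool_rot: [0.777, 0.629, -0.0, -0.001]
force: [0.1, 0.3, 0.5]
finger_gap: 0.999
gripper_force: 0.0
```

Emit:
{"op": "apply_moves", "data": {
  "claw": [1,-1,-1,-1,-1],
  "travel": [
    [0,0,0],
    [0,0,0],
    [0,0,0],
    [0,0,0],
    [0,0,0]
  ],
  "turn": [
    [0,0,0],
    [0,0,0],
    [0,0,0],
    [0,0,0],
    [0,0,0]
  ]
}}

```text
t: 36.87
tcp_pos: [0.4632, -0.1699, 0.0171]
tool_rot: [0.777, 0.629, 0.001, 0.001]
force: [0.7, 0.1, 7.8]
finger_gap: 0.568
gripper_force: 63.2
```

Emit:
{"op": "apply_moves", "data": {
  "claw": [-1,-1,-1,-1,-1],
  "travel": [
    [0,0,0],
    [0,0,0],
    [0,0,0],
    [0,0,0],
    [0,0,0]
  ],
  "turn": [
    [0,0,0],
    [0,0,0],
    [0,0,0],
    [0,0,0],
    [0,0,0]
  ]
}}

```text
t: 37.28
tcp_pos: [0.4632, -0.1699, 0.0171]
tool_rot: [0.777, 0.629, 0.001, 0.001]
force: [0.4, 0.7, 8.6]
finger_gap: 0.572
gripper_force: 63.2
```

Emit:
{"op": "apply_moves", "data": {
  "claw": [-1,-1,-1,-1,-1],
  "travel": [
    [0,0,-0.04],
    [0,0,-0.09],
    [0,0,-0.14],
    [0,0,-0.19],
    [0,0,-0.24]
  ],
  "turn": [
    [0,0,0],
    [0,0,0],
    [0,0,0],
    [0,0,0],
    [0,0,0]
  ]
}}

```text
t: 37.7
tcp_pos: [0.4614, -0.1689, 0.2096]
tool_rot: [0.777, 0.629, -0.0, -0.001]
force: [0.7, -1.0, -0.8]
finger_gap: 0.574
gripper_force: 63.0
```

```bash
python3 - <<'E'
from h import *
plan([(500,-30,290,83),(560,110,295,89),(613,183,295,89),(613,183,265,89)])
E
```

```text
(500, -30, 290, 83) travel [0.18, 0.0108, -0.1003] turn [-0.0005, -0.0003, -0.0281] rows 4.0
(560, 110, 295, 89) travel [0.1828, 0.0531, -0.0062] turn [0.0, 0.0, -0.0333] rows 3.7
(613, 183, 295, 89) travel [0.0924, 0.0646, 0.0] turn [0.0, 0.0, 0.0] rows 2.2
(613, 183, 265, 89) travel [0.0, -0.0, 0.0375] turn [0.0, 0.0, 0.0] rows 0.7
```

Emit:
{"op": "apply_moves", "data": {
  "claw": [-1,-1,-1,-1,-1],
  "travel": [
    [0.18,0.011,-0.1],
    [0.18,0.011,-0.1],
    [0.18,0.011,-0.1],
    [0.18,0.011,-0.1],
    [0.18,0.011,-0.1]
  ],
  "turn": [
    [0,0,-0.028],
    [0,0,-0.028],
    [0,0,-0.028],
    [0,0,-0.028],
    [0,0,-0.028]
  ]
}}

```text
t: 38.12
tcp_pos: [0.5033, -0.0255, 0.292]
tool_rot: [0.747, 0.665, 0.004, 0.002]
force: [0.1, 0.2, -1.2]
finger_gap: 0.571
gripper_force: 63.2
```

Emit:
{"op": "apply_moves", "data": {
  "claw": [-1,-1,-1,-1,-1],
  "travel": [
    [0.183,0.053,-0.006],
    [0.183,0.053,-0.006],
    [0.183,0.053,-0.006],
    [0.183,0.053,-0.006],
    [0.183,0.053,-0.006]
  ],
  "turn": [
    [0,0,-0.033],
    [0,0,-0.033],
    [0,0,-0.033],
    [0,0,-0.033],
    [0,0,-0.033]
  ]
}}

```text
t: 38.53
tcp_pos: [0.5621, 0.1141, 0.2925]
tool_rot: [0.712, 0.702, 0.002, -0.001]
force: [0.9, -0.5, -1.3]
finger_gap: 0.566
gripper_force: 63.1
```

Emit:
{"op": "apply_moves", "data": {
  "claw": [-1,-1,-1,-1,-1],
  "travel": [
    [0.092,0.0646,0],
    [0.092,0.0646,0],
    [0.092,0.0646,0],
    [0.092,0.0646,0.035],
    [0.092,0.0646,0.035]
  ],
  "turn": [
    [0,0,0],
    [0,0,0],
    [0,0,0],
    [0,0,0],
    [0,0,0]
  ]
}}

```text
t: 38.95
tcp_pos: [0.6106, 0.1816, 0.2596]
tool_rot: [0.713, 0.701, -0.004, -0.004]
force: [-2.1, -0.1, -3.3]
finger_gap: 0.573
gripper_force: 63.0
```

Emit:
{"op": "apply_moves", "data": {
  "claw": [-1,-1,-1],
  "travel": [
    [0,0,0],
    [0,0,0],
    [0,0,0]
  ],
  "turn": [
    [0,0,0],
    [0,0,0],
    [0,0,0]
  ]
}}

```text
t: 39.2
tcp_pos: [0.6141, 0.1814, 0.2656]
tool_rot: [0.714, 0.7, 0.001, -0.0]
force: [0.6, -0.1, -0.8]
finger_gap: 0.568
gripper_force: 63.0
```

```bash
python3 - <<'E'
from h import *
s=snap("side");P=pts(s);print(rect(P,mask(s,"orange",(290,80,380,190),40),.27,.31))
plan([(613,183,204,89)]);print(manip.sense()["tcp_pos"])
E
```

```text
(121, array([607.8, 174.7]), array([60.5, 62.1]), 2.5, 'z', np.float64(289.6))
(613, 183, 204, 89) travel [0.0017, -0.0017, 0.0773] turn [0.0003, -0.0004, -0.0007] rows 1.5
[0.61428589 0.18155309 0.26582082]
```

Emit:
{"op": "apply_moves", "data": {
  "claw": [-1,-1,-1,-1,-1],
  "travel": [
    [0.004,-0.001,0.02],
    [0.004,-0.001,0.04],
    [0.004,-0.001,0.058],
    [0.004,-0.001,0.07],
    [0.004,-0.001,0.077]
  ],
  "turn": [
    [0,0,0],
    [0,0,0],
    [0,0,0],
    [0,0,0],
    [0,0,0]
  ]
}}

```text
t: 39.67
tcp_pos: [0.6127, 0.1851, 0.2023]
tool_rot: [0.714, 0.7, -0.0, -0.001]
force: [-3.7, -3.6, 20.4]
finger_gap: 0.571
gripper_force: 66.2
```

Emit:
{"op": "apply_moves", "data": {
  "claw": [-1,-1],
  "travel": [
    [0,0,0.001],
    [0,0,0.001]
  ],
  "turn": [
    [0,0,0],
    [0,0,0]
  ]
}}

```text
t: 39.83
tcp_pos: [0.6135, 0.1854, 0.2028]
tool_rot: [0.714, 0.7, 0.0, -0.0]
force: [0.2, 0.6, -0.8]
finger_gap: 0.569
gripper_force: 63.1
```

Emit:
{"op": "apply_moves", "data": {
  "claw": [0.5,0.5,1,1,1],
  "travel": [
    [0,0,0],
    [0,0,0],
    [0,0,0],
    [0,0,0],
    [0,0,0]
  ],
  "turn": [
    [0,0,0],
    [0,0,0],
    [0,0,0],
    [0,0,0],
    [0,0,0]
  ]
}}

```text
t: 40.25
tcp_pos: [0.6132, 0.1857, 0.2022]
tool_rot: [0.714, 0.701, 0.0, -0.001]
force: [0.1, 0.1, -0.1]
finger_gap: 0.997
gripper_force: 0.0
```

Emit:
{"op": "apply_moves", "data": {
  "claw": [1,1,1,1,1],
  "travel": [
    [0,0,-0.02],
    [0,0,-0.06],
    [0,0,-0.1],
    [0,0,-0.12],
    [0,0,-0.12]
  ],
  "turn": [
    [0,0,0],
    [0,0,0],
    [0,0,0],
    [0,0,0],
    [0,0,0]
  ]
}}

```text
t: 40.67
tcp_pos: [0.6159, 0.1859, 0.3033]
tool_rot: [0.714, 0.701, 0.004, 0.002]
force: [0.3, -1.1, 1.5]
finger_gap: 1.001
gripper_force: 0.0
```

```bash
python3 - <<'E'
from h import *
s=snap("side");P=pts(s);save(s,"side7.png")
print(rect(P,mask(s,"orange",(290,120,380,190),40),.21,.24))
cv2.imwrite("pics/c10.png",cv2.resize(s["pixels"][90:310,230:430],None,fx=2.7,fy=2.7,interpolation=cv2.INTER_CUBIC)[:,:,::-1])
print("green",rect(P,mask(s,"green",(290,270,385,330),40),.03,.06))
plan([(545,200,310,89),(476,235,280,89),(476,235,130,89)])
E
```

```text
(264, array([608.2, 233.8]), array([ 62.2, 169.2]), 1.0, 'z', np.float64(227.3))
green (236, array([ 492.4, -379.4]), array([47.8, 67.1]), 0.1, 'z', np.float64(45.9))
(545, 200, 310, 89) travel [0.0162, -0.087, -0.0122] turn [0.0014, -0.0006, -0.0003] rows 1.7
(476, 235, 280, 89) travel [0.0422, -0.087, 0.0375] turn [0.0, 0.0, 0.0] rows 2.0
(476, 235, 130, 89) travel [0.0, -0.0, 0.1875] turn [0.0, 0.0, 0.0] rows 3.6
```

View pics/c10.png

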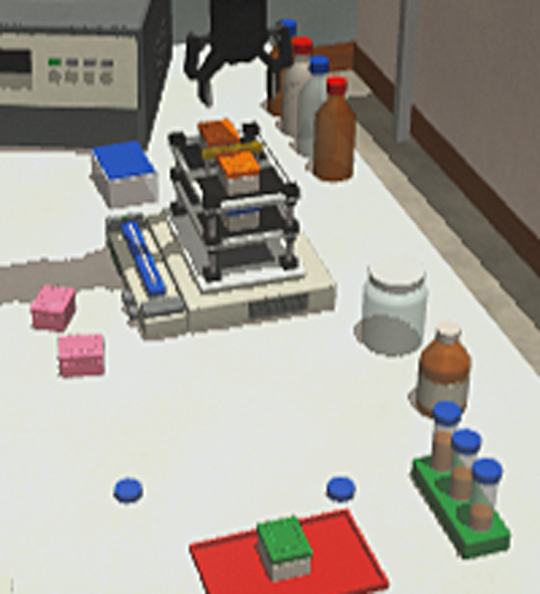

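The crop shows both orange boxes on the upper deck at (218,133) and (239,165), the blue box on the lower deck at (242,215), the green box in the tray at (285,545) and the bar at (143,255). Everything is loaded.

Emit:
{"op": "apply_moves", "data": {
  "claw": [1,1,1,1,1],
  "travel": [
    [0.016,-0.05,-0.012],
    [0.016,-0.087,-0.012],
    [0.03,-0.12,0],
    [0.045,-0.15,0.01],
    [0.058,-0.174,0.025]
  ],
  "turn": [
    [0,0,0],
    [0,0,0],
    [0,0,0],
    [0,0,0],
    [0,0,0]
  ]
}}

```text
t: 41.13
tcp_pos: [0.4719, 0.2347, 0.2768]
tool_rot: [0.714, 0.7, -0.001, -0.002]
force: [-0.2, 0.1, -0.2]
finger_gap: 1.003
gripper_force: 0.0
```

Emit:
{"op": "apply_moves", "data": {
  "claw": [-1,-1,-1,-1,-1],
  "travel": [
    [0,0,0.04],
    [0,0,0.08],
    [0,0,0.12],
    [0,0,0.16],
    [0,0,0.187]
  ],
  "turn": [
    [0,0,0],
    [0,0,0],
    [0,0,0],
    [0,0,0],
    [0,0,0]
  ]
}}

```text
t: 41.55
tcp_pos: [0.4715, 0.2339, 0.1245]
tool_rot: [0.714, 0.701, -0.003, -0.002]
force: [-0.6, -0.0, -0.4]
finger_gap: 0.3
gripper_force: 0.0
```

Emit:
{"op": "apply_moves", "data": {
  "claw": [-1,-1,-1,-1,-1],
  "travel": [
    [0,0,0],
    [0,0,0],
    [0,0,0],
    [0,0,0],
    [0,0,0]
  ],
  "turn": [
    [0,0,0],
    [0,0,0],
    [0,0,0],
    [0,0,0],
    [0,0,0]
  ]
}}

```text
t: 41.97
tcp_pos: [0.4757, 0.2349, 0.1301]
tool_rot: [0.714, 0.701, 0.001, 0.0]
force: [-0.5, -0.4, 0.4]
finger_gap: -0.001
gripper_force: 0.0
```

```bash
python3 - <<'E'
from h import *
st=manip.sense();print(st["tcp_pos"],st["finger_gap"])
plan([(475,236,80,89),(475,236,68,89)])
E
```

```text
[0.47565386 0.23492876 0.13006602] -0.0005762084065859135
(475, 236, 80, 89) travel [0.0012, -0.001, 0.0626] turn [0.0006, -0.0006, -0.0004] rows 1.2
(475, 236, 68, 89) travel [0.0, -0.0, 0.015] turn [0.0, 0.0, 0.0] rows 0.3
```

Emit:
{"op": "apply_moves", "data": {
  "claw": [-1,-1,-1,-1,-1],
  "travel": [
    [0.0012,-0.0005,0.03],
    [0.0012,-0.0005,0.06],
    [0.0012,-0.0005,0.075],
    [0.0012,-0.0005,0.079],
    [0.0012,-0.0005,0.079]
  ],
  "turn": [
    [0,0,0],
    [0,0,0],
    [0,0,0],
    [0,0,0],
    [0,0,0]
  ]
}}

```text
t: 42.38
tcp_pos: [0.4742, 0.2357, 0.0655]
tool_rot: [0.714, 0.7, -0.0, -0.001]
force: [0.6, 0.4, 0.3]
finger_gap: 0.002
gripper_force: 0.0
```

Emit:
{"op": "apply_moves", "data": {
  "claw": [-1,-1,-1,-1,-1],
  "travel": [
    [0,0,0.003],
    [0,0,0.006],
    [0,0,0.009],
    [0,0,0.011],
    [0,0,0.011]
  ],
  "turn": [
    [0,0,0],
    [0,0,0],
    [0,0,0],
    [0,0,0],
    [0,0,0]
  ]
}}

```text
t: 42.8
tcp_pos: [0.4753, 0.236, 0.0574]
tool_rot: [0.714, 0.701, 0.001, -0.0]
force: [0.7, 0.1, 5.0]
finger_gap: 0.005
gripper_force: 2.8
```

Emit:
{"op": "apply_moves", "data": {
  "claw": [-1,-1,-1,-1],
  "travel": [
    [0,0,0.0015],
    [0,0,0.002],
    [0,0,0.002],
    [0,0,0.002]
  ],
  "turn": [
    [0,0,0],
    [0,0,0],
    [0,0,0],
    [0,0,0]
  ]
}}

```text
t: 43.13
tcp_pos: [0.4753, 0.236, 0.056]
tool_rot: [0.714, 0.7, 0.001, -0.0]
force: [-0.0, -0.8, 8.0]
finger_gap: -0.001
gripper_force: 3.5
```

```bash
python3 - <<'E'
from h import *
s=snap("side");P=pts(s);q=P[mask(s,"blue",(262,160,305,215),40)]
for a,b in((.14,.17),(.3,.335)):
    r=q[(q[:,1]>a)&(q[:,1]<b)&(q[:,2]>.04)&(q[:,2]<.075)&(q[:,0]>.455)&(q[:,0]<.5)];print(len(r),np.median(r,0).round(4))
s=np.load("side0.npz") ;P=pts(s);q=P[mask(s,"blue",(262,160,305,215),40)]
for a,b in((.14,.17),(.3,.335)):
    r=q[(q[:,1]>a)&(q[:,1]<b)&(q[:,2]>.04)&(q[:,2]<.075)&(q[:,0]>.455)&(q[:,0]<.5)];print(len(r),np.median(r,0).round(4))
E
```

```text
30 [0.4747 0.1461 0.0587]
0 [nan nan nan]
32 [0.4744 0.1506 0.0652]
20 [0.4764 0.3151 0.0666]
  return _methods._mean(a, axis=axis, dtype=dtype,
  ret = um.true_divide(
```

Near end down about 6.5 mm, middle about 8 mm at the stop, so both ends are more than 4 mm down. Next: let go and raise the arm.

Emit:
{"op": "apply_moves", "data": {
  "claw": [-1,-1,-1,-1,-1],
  "travel": [
    [0,0,-0.005],
    [0,0,-0.01],
    [0,0,-0.02],
    [0,0,-0.05],
    [0,0,-0.1]
  ],
  "turn": [
    [0,0,0],
    [0,0,0],
    [0,0,0],
    [0,0,0],
    [0,0,0]
  ]
}}

```text
t: 43.6
tcp_pos: [0.4708, 0.2346, 0.1327]
tool_rot: [0.714, 0.7, -0.005, -0.003]
force: [1.3, 0.3, -0.1]
finger_gap: 0.002
gripper_force: 0.0
```

Emit:
{"op": "apply_moves", "data": {
  "claw": [-1,-1,-1,-1,-1],
  "travel": [
    [0,0,-0.05],
    [0,0,-0.1],
    [0,0,-0.14],
    [0,0,-0.14],
    [0,0,-0.14]
  ],
  "turn": [
    [0,0,0],
    [0,0,0],
    [0,0,0],
    [0,0,0],
    [0,0,0]
  ]
}}

```text
t: 44.02
tcp_pos: [0.4749, 0.2357, 0.2492]
tool_rot: [0.714, 0.701, 0.002, 0.0]
force: [-0.3, 0.4, -0.4]
finger_gap: 0.004
gripper_force: 0.0
```

```bash
python3 - <<'E'
from h import *
s=snap("side");save(s,"side8.png");P=pts(s);q=P[mask(s,"blue",(262,160,305,215),40)]
for a,b in((.14,.17),(.3,.335)):
    r=q[(q[:,1]>a)&(q[:,1]<b)&(q[:,2]>.04)&(q[:,2]<.075)&(q[:,0]>.455)&(q[:,0]<.5)];print(len(r),np.median(r,0).round(4))
print(rect(P,mask(s,"orange",(290,120,380,190),40),.21,.24),rect(P,mask(s,"green",(290,270,385,330),40),.03,.06),manip.sense()["force"])
E
```

```text
25 [0.4773 0.1496 0.0653]
20 [0.4764 0.3136 0.0673]
(242, array([619.7, 231. ]), array([168.1,  63.8]), 89.4, 'z', np.float64(227.3)) (238, array([ 493.2, -378.3]), array([63.7, 48.6]), 89.2, 'z', np.float64(45.9)) [ 0.02663066  0.10557719 -0.06844421]
```

View pics/side8.png

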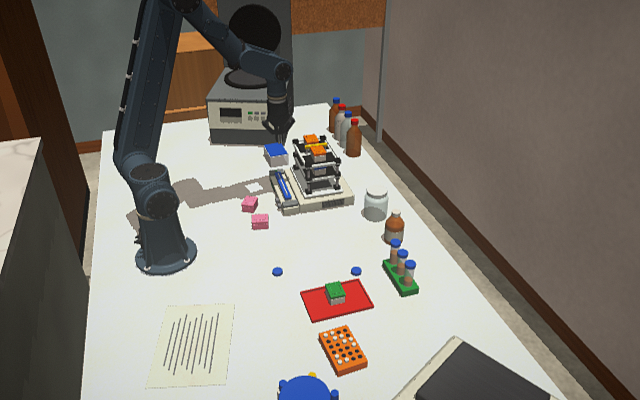

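The side view shows the loaded stack at (318,165), the bar back up at (285,187), the green box in the tray at (335,293), and the gripper clear at (280,130). I'm handing in the job.

```bash
python3 -c "
from h import *
print(manip.sign_off())"
```

```text
the job is handed in; nothing more can be done
None
```

Job handed in (no verdict shown): green box in the tray, both frames plugged home, blue box on the lower deck, two orange boxes on the upper, and the start bar pressed near its middle and back up; I measured only its near end while it was down.

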